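Put three mixed-up load cells onto their own base plates

TASK

The three load cells of this weighbridge kit are standing on each other's base plates: move them round so that each stands upright in the middle of the plate with the same outline as its own foot (round on round, square on square, oblong on oblong and lying lengthwise along it), using the bare timber board as a free spot on the way if you like. Set the cells down gently, without dropping, knocking or tipping them over, and leave the junction box, the eye nut and the standing bolt among them where they are.

Things in the scene. Friction and masses are not known exactly. Their poses are not given: they have to be found in the camera images.
- cell_round: Load cell with a round foot, pale stainless steel, loose, about 0.5 to 0.8 kg: foot disc 68 mm in diameter and 10 mm thick, on it a plain upright cylindrical cup 52 mm in diameter up to 44 mm above the underside, and a shiny steel ball 42 mm in diameter, fixed in the cup, whose top is 67 mm above the underside. Origin: centre of the underside of the foot; z up. At the start it stands on the oblong plate.
- cell_square: Load cell with a square foot, pale stainless steel, loose, about 0.45 to 0.7 kg: foot 66 x 66 mm and 10 mm thick, on it an upright plain column 44 mm in diameter up to 72 mm above the underside, with a small dark button 18 mm in diameter on top to 80 mm, and a tiny black cable stub near the top of the column on its +x side. Origin: centre of the underside of the foot; x and y along the foot's sides, z up. At the start it stands on the round plate.
- cell_oblong: Load cell with an oblong foot, pale stainless steel, loose, about 0.5 to 0.8 kg: foot 90 mm (x) x 50 mm (y) and 10 mm thick, on it a solid bar 90 mm (x) x 34 mm (y) from 10 to 46 mm above the underside, with a dark load button 30 mm in diameter in the middle of the top, up to 56 mm. Origin: centre of the underside of the foot; x along its length, z up. At the start it stands on the square plate.
- plate_round: Round base plate, dark steel, fixed, flat, 104 mm in diameter, 12 mm thick; place for the round-footed cell. Origin: centre of its underside, on the bench surface (z = 0); its top is at z = 12 mm.
- plate_square: Square base plate, dark steel, fixed, flat, 96 x 96 mm, 12 mm thick; place for the square-footed cell. Origin: centre of its underside, on the bench; x and y along its sides; its top is at z = 12 mm.
- plate_oblong: Oblong base plate, dark steel, fixed, flat, 130 mm (x) x 75 mm (y), 12 mm thick; place for the oblong-footed cell, its length along the plate's length, either way round. Origin: centre of its underside, on the bench; x along its length; its top is at z = 12 mm.
- timber: Bare brown timber board, fixed, flat, 120 mm (x) x 110 mm (y), 20 mm thick, empty at the start: the free spot. Origin: centre of its underside, on the bench; its top is at z = 20 mm.
- junction_box: Bystander: grey junction box, loose, 70 mm (x) x 95 mm (y), 44 mm high, with four black cable glands sticking out 14 mm on its -x side. Origin: centre of its underside, on the bench; z up.
- eye_nut: Bystander: steel eye nut standing on the bench, loose, round base 42 mm in diameter and 18 mm high with an upright ring 50 mm wide above it, 65 mm high in all. Origin: centre of its underside; z up, the ring lies in its x-z plane.
- bolt: Bystander: big steel hold-down bolt standing on its hexagonal head (32 mm across flats, 13 mm high), loose, shank 20 mm in diameter, 75 mm high in all. Origin: centre of the underside of the head; z up.
There are look-alikes about, which are no part of the job. What is shaped like the cell_round but orange is not meant.

How it is judged:
By the outcome, as a careful person would: the job done as asked, in the order asked, and still so for the second after the job is handed in, with the robot touching nothing.
It also fails if it takes over 96 s, if anything falls off the work surface, if the arm or the gripper's body presses on something with over 40 N, if the wrist force passes 120 N, or if a joint passes its speed limit or range.

ROBOT

A 6-joint arm with a two-finger parallel gripper is mounted at the origin on the work surface. World frame = base frame: x ahead of the robot, y to its left, z up, the work surface at z = 0. Lengths are in m, angles in rad, forces in N, time in s.
With the tool pointing down it reaches from about 0.225 to 0.875 m from the base axis. Payload 3.4 kg.
Tool frame: the origin (TCP) lies midway between the tips of the shut fingers; the grasp point (between the pads) lies 19 mm behind it (env.hold_point_z is the distance from the TCP to the grasp point, in m); z points along the fingers, y is the line along which they close (so a half turn about z gives the same grasp; the last joint's range is limited). The gripper opens to 85 mm and grips with 20 to 120 N. Pads are 22 mm wide; open, the fingers measure 114 mm over their backs; the gripper's body (76 mm by 85 mm) begins 54 mm behind the grasp point. The pads swing forward as they close: fully open they stand 13 mm farther back than shut.
Start: joints at [1.178, 0.276, 1.505, -0, 1.361, -0.121], TCP at [0.154, 0.554, 0.204] pointing down, gripper open.
Joint ranges: [-2.89, 2.89], [-0.75, 2.08], [0.22, 2.7], [-1.18, 4.32], [0.11, 2.71], [-2.7, 2.7]. Speed limits (rad/s): [2.57, 2.57, 3.14, 3.14, 3.14, 3.14].

INTERFACE

Orientations are given as a unit quaternion [x, y, z, w].
In Python, from station import env gives the robot as it stands. The module is installed in compiled form; this text tells all that it offers.
- The arm moves only by the tool drive_tool, never from a script. Its argument "increments" is a list of rows, each a list of 3 entries, a list of its own where there are three numbers: the shift along the tool's x, y, z scaled (see below), then the turn, a rotation vector about the tool's x, y, z scaled (see below), then the gripper's target within -1 to 1 (shut at 1, half-way at 0, fully open at -1). A call has exactly 5 rows; each row shifts and turns the commanded pose from where the row before left it, along the tool's axes as they then stand; what a row does not reach is not made up. The controller multiplies each number of a shift by 20 mm and each number of a turn by 5 degrees. A row lasts 1/8 s, in which the tool goes at most 62.5 mm and 10.7 degrees, less where a joint would pass 70% of its speed; a pose out of reach is approached as far as the arm can. A call with a number of a shift or a turn outside -1 to 1 is refused whole. A call with a gripper value outside its range is refused whole. The fingers move at their own pace and stop on an object; "newtons" is the grip in N (left out, the last holds). Time passes only in rows, so rows that do not move let the fingers close, or fill a call up. It gives the time, the measured TCP pose, the force, the opening and the grip force at its end, in the units of the state.
- env.sense(): the state, without advancing time (a new reading comes with each control period).
- env.capture(name): name is "scene" or "top"; returns the picture (480x640x3 uint8, blue, green, red); there is no depth.
- env.camera_model(name): a dict with "mtx" (3x3 intrinsics, pixels), "k1" (the pictures are not rectified: a ray, as slopes to the right and down, at radius r is drawn at 1 + k1 r^2 times it, then the intrinsics apply), "R" (3x3) and "t" (3): a world point X has camera coordinates R X + t. Camera axes: x right, y down, z forward; pixel columns grow to the right and rows downward; lengths in m; the calibration is good to about 2 mm. A picture is of the moment at which its call begins. camera_model takes no time and is no camera call.
- env.hand_in(): hands the job in; it is judged then, once.
Trained networks look in the newest picture that a camera, given by its name, has taken for a name from the list of things; names that differ only in an ending like _2 or _b are one class to them, and where a whole thing is asked for, a point or a joint stands for the part that bears it (a point fixed in the world has none). Each returns a list of dicts, best first, with "conf" (0 to 1); they miss things now and then, are a little off and sometimes report something else, mostly with a low value. They report only what shows in the picture. A call takes as long as a camera call. They do not tell look-alikes from the thing itself.
- env.recognise(camera, name): "centre" ([column, row] in pixels, amid what is visible of it).
- env.mark_of(camera, name): "centre" ([column, row] in pixels: a listed point, or the origin of a listed thing).
The state is a dict: "clock": time; "joint_positions": joint angles; "joint_vel": joint speeds; "joint_efforts": joint torques, N m; "eef_pos": TCP position; "tool_rot": TCP orientation; "contact_force": force on the tool from outside, world axes, zero at the start; "wrist_torque": the same for the moment, N m; "grip_width": opening from 0.0 (shut) to 1.0 (fully open); "grasp_force": force on a finger pad.
Only numpy, scipy, OpenCV 4.12 (cv2) and the standard library are available. Lean on these libraries where they do the work, as an engineer would, in place of code of your own. Each camera call takes 0.05 s, during which the arm holds its last target. There are 200 camera calls.

## Working session

There is one attempt and no reset: what is moved stays moved. The work goes in short steps, Python scripts to look and compute and a tool call to move; the robot and the scene stay as the last step left them, time stands still between calls to the robot, and variables do not carry over. Pictures are saved under pics/ and viewed, at most 14 in all, crops included, and the job is handed in when it is done.

Besides the shell and the picture viewer there is one more tool, called after "Request:" by a JSON object that holds its "name" and its "arguments", one argument or row to a line. drive_tool: Moves the arm, as the interface text tells. Shifts and turns lie within -1 to 1; 1 stands for 20 mm of shift or 5 degrees of turn. Its arguments: {"type":"object","properties":{"increments":{"type":"array","items":{"type":"array"}},"newtons":{"type":"number"}},"required":["increments"]}

```bash
mkdir -p pics; cat > h.py <<'E'
import numpy as np, cv2
from station import env
def ray(cam,px):
    m=env.camera_model(cam);K=np.array(m["mtx"]);R=np.array(m["R"]);t=np.array(m["t"])
    d=np.linalg.solve(K,[px[0],px[1],1.])[:2];s=d.copy()
    for _ in range(20): s=d/(1+m["k1"]*(s@s))
    return -R.T@t, R.T@np.array([*s,1.])
def at(cam,px,z):
    c,v=ray(cam,px); return c+v*(z-c[2])/v[2]
def proj(cam,X):
    m=env.camera_model(cam);p=np.array(m["R"])@np.array(X)+np.array(m["t"]);s=p[:2]/p[2]
    s=s*(1+m["k1"]*(s@s));K=np.array(m["mtx"]);return (K@[*s,1])[:2]
E
python3 - <<'E'
from h import *
np.set_printoptions(precision=3,suppress=True)
for c in("scene","top"):
    cv2.imwrite(f"pics/{c}0.png",env.capture(c)); m=env.camera_model(c); print(c,m["k1"],np.array(m["mtx"])[0,0],ray(c,(320,240)))
zs=dict(cell_round=.012,cell_square=.012,cell_oblong=.012,plate_round=0,plate_square=0,plate_oblong=0,timber=0,junction_box=0,eye_nut=0,bolt=0)
for n,z in zs.items():
    for c in("top",):
        for d in env.mark_of(c,n)[:3]: print(n,c,round(d["conf"],2),np.round(d["centre"]),at(c,d["centre"],z)[:2])
print(env.sense(), env.hold_point_z)
E
```

```text
scene -0.09231672779404838 482.47759661155226 (array([ 0.84 , -0.336,  0.765]), array([-0.323,  0.398, -0.859]))
top -0.06680585488473936 456.69223334519467 (array([0.5  , 0.001, 0.937]), array([ 0.034, -0.004, -1.   ]))
cell_round top 0.84 [457. 270.] [ 0.462 -0.279]
cell_round top 0.63 [396. 292.] [ 0.423 -0.153]
cell_square top 0.61 [254. 192.] [0.634 0.13 ]
cell_oblong top 0.8 [183. 283.] [0.451 0.278]
plate_round top 0.84 [251. 195.] [0.629 0.137]
plate_square top 0.8 [187. 284.] [0.449 0.273]
plate_oblong top 0.56 [456. 270.] [ 0.463 -0.28 ]
timber top 0.82 [366. 192.] [ 0.628 -0.1  ]
junction_box top 0.89 [325. 290.] [ 0.429 -0.01 ]
eye_nut top 0.9 [253. 251.] [0.514 0.135]
bolt top 0.63 [377. 251.] [ 0.506 -0.12 ]
{'clock': 0.6, 'joint_positions': array([ 1.178,  0.276,  1.505, -0.   ,  1.361, -0.121]), 'joint_vel': array([ 0.001, -0.003, -0.002,  0.   , -0.001, -0.001]), 'joint_efforts': array([  0.001, -41.638, -24.599,  -0.   ,   0.   ,  -0.   ]), 'eef_pos': array([0.154, 0.554, 0.204]), 'tool_rot': array([0.135, 0.991, 0.   , 0.   ]), 'contact_force': array([ 0.019, -0.728,  0.201]), 'wrist_torque': array([ 0.04 , -0.031, -0.057]), 'grasp_force': 0.0, 'grip_width': 0.9981677741621784} 0.0187
```

View pics/top0.png

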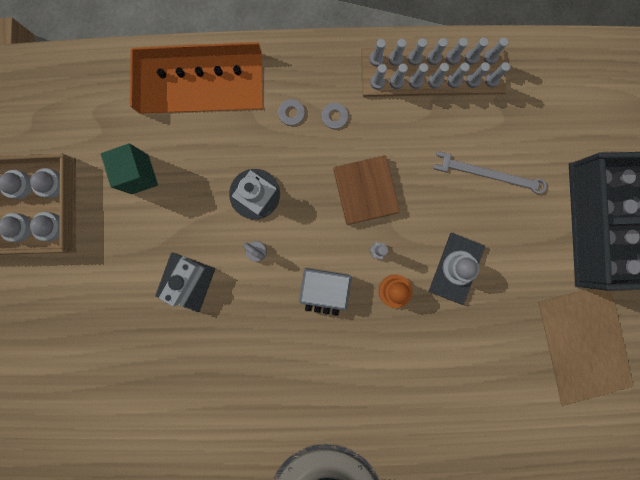

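View pics/scene0.png

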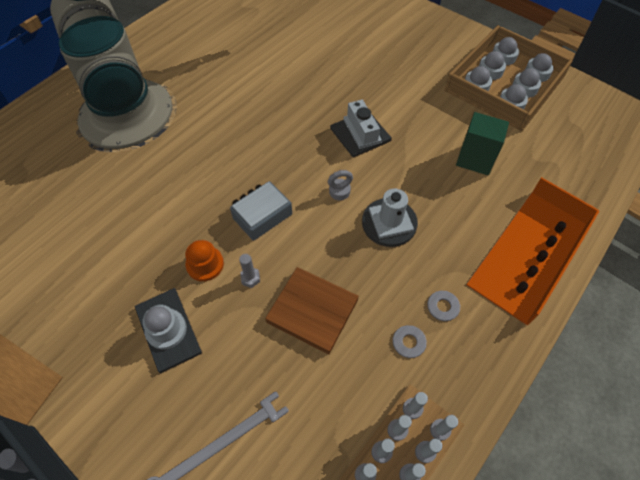

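Round cells: the pale one at (461,267) top, on the oblong plate, matches. The orange one at (396,291) is the look-alike. The timber is at (366,190) next to the cells; the paler sheet at (586,347) is not it. I'll check this in an enlarged crop.

```bash
python3 - <<'E'
from h import *
im=cv2.imread("pics/top0.png")
T=[]
for (u,v) in [(450,275),(252,194),(185,283),(366,190)]:
    c=im[v-37:v+38,u-50:u+50]; c=cv2.resize(c,(400,300),interpolation=cv2.INTER_CUBIC)
    c=cv2.convertScaleAbs(c,alpha=1.3)
    for k in range(0,100,10):
        cv2.putText(c,str(u-50+k),(k*4,8),0,.3,(0,255,255)); cv2.line(c,(k*4,10),(k*4,15),(0,255,255))
    for k in range(0,75,10):
        cv2.putText(c,str(v-37+k),(0,k*4+4),0,.3,(0,255,255))
    T.append(c)
cv2.imwrite("pics/crop.png",np.vstack([np.hstack(T[:2]),np.hstack(T[2:])]))
E
```

```text
(no output)
```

View pics/crop.png

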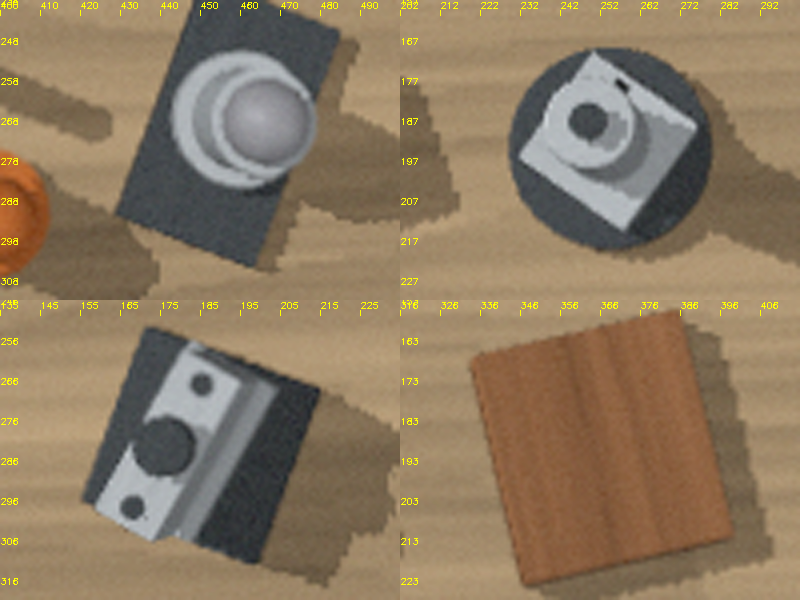

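The crop shows the pale round cell on the oblong plate (foot centre about 460,267.5). The square cell stands on the round plate (plate centre 254.5,194), the oblong cell on the square plate, and the timber is empty. The orange one is at the left edge.

```bash
python3 - <<'E'
from h import *
np.set_printoptions(precision=4,suppress=True)
def W(P,z): return np.array([at("top",np.array(p)-.375,z)[:2] for p in P])
def show(n,P,z):
    w=W(P,z); c=w.mean(0); e=np.roll(w,-1,0)-w
    print(n,"c",c,"len",np.linalg.norm(e,axis=1),"ang",np.degrees(np.arctan2(e[:,1],e[:,0]))%180)
show("sqfoot",[(250.5,170),(276.25,188.5),(258.75,214.5),(231.75,196.25)],.022)
show("sqplate",[(172,252.5),(215.25,268.5),(200.25,312),(155.5,296.25)],.012)
show("bar",[(181.75,257),(195.5,266),(173.75,306),(159,297.5)],.058)
show("timber",[(333.5,167.5),(386,155.5),(399.5,212.5),(347.5,224.5)],.020)
w=W([(428.75,291.5),(464.25,304.75),(485.25,246)],.012)
e=np.diff(w,axis=0);print("obplate c",(w[0]+w[2])/2,np.linalg.norm(e,axis=1),np.degrees(np.arctan2(e[:,1],e[:,0]))%180)
print("rplate",W([(254.6,194.25)],.012),"r",W([(229.25,194.25),(280,194.25)],.012))
print("rfoot",W([(460,267.75)],.022),"r",W([(443,267.75)],.022),"ball",W([(466.75,268.25)],.058))
print("sqtop",W([(249.25,187.25)],.092),"obbutton",W([(175.75,282.75)],.068))
E
```

```text
sqfoot c [0.6318 0.128 ] len [0.0648 0.0633 0.0664 0.0654] ang [ 52.6316 144.7962  54.4705 143.3236]
sqplate c [0.4534 0.2735] len [0.0952 0.0933 0.0978 0.0953] ang [ 68.5735 159.6093  69.7861 158.022 ]
bar c [0.4573 0.276 ] len [0.0322 0.0881 0.0334 0.0901] ang [ 55.884  149.9986  59.4253 149.2081]
timber c [ 0.6307 -0.0992] len [0.1096 0.1192 0.1079 0.1192] ang [101.5019  11.1796 101.4678  12.0234]
obplate c [ 0.4663 -0.2792] [0.0773 0.1272] [ 67.9327 157.8974]
rplate [[0.6292 0.1288]] r [[0.6307 0.1808]
 [0.6277 0.0768]]
rfoot [[ 0.4684 -0.282 ]] r [[ 0.4694 -0.2475]] ball [[ 0.4682 -0.284 ]]
sqtop [[0.6315 0.1275]] obbutton [[0.4557 0.2762]]
```

Sizes agree with the given dimensions. Plan: oblong to timber, square to square plate, round to round plate, then oblong to oblong plate. First I turn to the oblong cell's closing line and move above it.

```bash
cat > go.py <<'E'
import sys; from h import *
from scipy.spatial.transform import Rotation as Ro
# usage: go.py x y z yaw_of_tool_y(deg): turn needed first, then shift in tool axes after the turn (units)
x,y,z,yaw=map(float,sys.argv[1:5])
s=env.sense();R=Ro.from_quat(s["tool_rot"]).as_matrix();p=np.array(s["eef_pos"])
cur=np.degrees(np.arctan2(R[1,1],R[0,1])); d=(yaw-cur+90)%180-90
a=np.radians(cur+d); D=np.array([x,y,z])-p
print("t",s["clock"],"p",p.round(4),"yaw",cur.round(2),"tilt",R[2].round(3),"w",round(s["grip_width"],3),"gf",round(s["grasp_force"],1),"F",np.round(s["contact_force"],1),"J",np.round(s["joint_positions"],2))
print("turn units",round(-d/5,2),"shift units",np.round([D[:2]@[-np.sin(a),np.cos(a)]/.02,D[:2]@[np.cos(a),np.sin(a)]/.02,-D[2]/.02],2))
E
python3 go.py .4565 .276 .15 59.6
```

```text
t 0.6 p [0.1544 0.5539 0.2035] yaw 74.43 tilt [-0.  0. -1.] w 0.998 gf 0.0 F [ 0.  -0.7  0.2] J [ 1.18  0.28  1.5  -0.    1.36 -0.12]
turn units 2.97 shift units [-20.06  -4.34   2.68]
```

Request:
{"name": "drive_tool", "arguments": {
  "increments": [
    [[0, 0, 0.54], [0, 0, 0.6], -1],
    [[0, 0, 0.54], [0, 0, 0.6], -1],
    [[0, 0, 0.54], [0, 0, 0.6], -1],
    [[0, 0, 0.54], [0, 0, 0.6], -1],
    [[0, 0, 0.54], [0, 0, 0.6], -1]
  ],
  "newtons": 50
}}

```text
clock: 1.23
eef_pos: [0.1544, 0.554, 0.1492]
tool_rot: [0.264, 0.964, 0.0, 0.0]
contact_force: [0.8, -0.3, -0.1]
grip_width: 0.998
grasp_force: 0.0
```

```bash
python3 go.py .4565 .276 .15 59.6
```

```text
t 1.225 p [0.1544 0.554  0.1492] yaw 59.33 tilt [ 0.  0. -1.] w 0.998 gf 0.0 F [ 0.8 -0.3 -0.1] J [1.18 0.31 1.59 0.   1.24 0.14]
turn units -0.05 shift units [-20.06  -4.34  -0.04]
```

Request:
{"name": "drive_tool", "arguments": {
  "increments": [
    [[-1, -0.22, 0], [0, 0, 0], -1],
    [[-1, -0.22, 0], [0, 0, 0], -1],
    [[-1, -0.22, 0], [0, 0, 0], -1],
    [[-1, -0.22, 0], [0, 0, 0], -1],
    [[-1, -0.22, 0], [0, 0, 0], -1]
  ]
}}

```text
clock: 1.85
eef_pos: [0.2307, 0.4829, 0.1499]
tool_rot: [0.264, 0.965, 0.0, 0.0]
contact_force: [0.5, 0.6, -0.4]
grip_width: 1.0
grasp_force: 0.0
```

Request:
{"name": "drive_tool", "arguments": {
  "increments": [
    [[-1, -0.22, 0], [0, 0, 0], -1],
    [[-1, -0.22, 0], [0, 0, 0], -1],
    [[-1, -0.22, 0], [0, 0, 0], -1],
    [[-1, -0.22, 0], [0, 0, 0], -1],
    [[-1, -0.22, 0], [0, 0, 0], -1]
  ]
}}

```text
clock: 2.48
eef_pos: [0.3054, 0.413, 0.1498]
tool_rot: [0.264, 0.965, 0.0, 0.0]
contact_force: [1.3, 0.4, -0.2]
grip_width: 1.001
grasp_force: 0.0
```

Request:
{"name": "drive_tool", "arguments": {
  "increments": [
    [[-1, -0.22, 0], [0, 0, 0], -1],
    [[-1, -0.22, 0], [0, 0, 0], -1],
    [[-1, -0.22, 0], [0, 0, 0], -1],
    [[-1, -0.22, 0], [0, 0, 0], -1],
    [[-1, -0.22, 0], [0, 0, 0], -1]
  ]
}}

```text
clock: 3.1
eef_pos: [0.3801, 0.3431, 0.1498]
tool_rot: [0.264, 0.965, 0.0, 0.0]
contact_force: [-0.4, -0.9, 0.3]
grip_width: 1.004
grasp_force: 0.0
```

Request:
{"name": "drive_tool", "arguments": {
  "increments": [
    [[-1, -0.22, 0], [0, 0, 0], -1],
    [[-1, -0.22, 0], [0, 0, 0], -1],
    [[-1, -0.22, 0], [0, 0, 0], -1],
    [[-1, -0.22, 0], [0, 0, 0], -1],
    [[-1, -0.22, 0], [0, 0, 0], -1]
  ]
}}

```text
clock: 3.72
eef_pos: [0.455, 0.2735, 0.1497]
tool_rot: [0.264, 0.965, 0.0, 0.0]
contact_force: [-0.7, 0.4, -0.2]
grip_width: 1.001
grasp_force: 0.0
```

```bash
python3 go.py .4565 .276 .026 59.6
```

```text
t 3.725 p [0.455  0.2735 0.1497] yaw 59.4 tilt [-0.  0. -1.] w 1.001 gf 0.0 F [-0.7  0.4 -0.2] J [ 0.41  0.25  1.69  0.    1.21 -0.63]
turn units -0.04 shift units [-0.    0.15  6.18]
```

Request:
{"name": "drive_tool", "arguments": {
  "increments": [
    [[0, 0.15, 1], [0, 0, 0], -1],
    [[0, 0, 1], [0, 0, 0], -1],
    [[0, 0, 1], [0, 0, 0], -1],
    [[0, 0, 1], [0, 0, 0], -1],
    [[0, 0, 1], [0, 0, 0], -1]
  ]
}}

```text
clock: 4.35
eef_pos: [0.4561, 0.2768, 0.0489]
tool_rot: [0.264, 0.965, 0.0, 0.0]
contact_force: [-0.1, 0.5, 0.7]
grip_width: 1.0
grasp_force: 0.0
```

Request:
{"name": "drive_tool", "arguments": {
  "increments": [
    [[0, 0, 0.6], [0, 0, 0], -1],
    [[0, 0, 0.4], [0, 0, 0], -1],
    [[0, 0, 0.18], [0, 0, 0], -1],
    [[0, 0, 0], [0, 0, 0], -0.2],
    [[0, 0, 0], [0, 0, 0], 0]
  ]
}}

```text
clock: 4.97
eef_pos: [0.4559, 0.2775, 0.0264]
tool_rot: [0.264, 0.965, 0.0, 0.0]
contact_force: [1.0, -0.7, -0.2]
grip_width: 0.601
grasp_force: 0.0
```

Request:
{"name": "drive_tool", "arguments": {
  "increments": [
    [[0, 0, 0], [0, 0, 0], 0.1],
    [[0, 0, 0], [0, 0, 0], 0.2],
    [[0, 0, 0], [0, 0, 0], 0.4],
    [[0, 0, 0], [0, 0, 0], 1],
    [[0, 0, 0], [0, 0, 0], 1]
  ]
}}

```text
clock: 5.6
eef_pos: [0.4557, 0.2774, 0.0266]
tool_rot: [0.264, 0.965, 0.0, 0.0]
contact_force: [-2.1, -0.8, 4.8]
grip_width: 0.369
grasp_force: 49.3
```

```bash
python3 go.py .4565 .276 .15 59.6; python3 -c "
from h import *
cv2.imwrite('pics/g1.png',cv2.resize(env.capture('scene')[60:210,250:450],(800,600)))"
```

```text
t 5.6 p [0.4557 0.2774 0.0266] yaw 59.43 tilt [-0.     0.001 -1.   ] w 0.369 gf 49.3 F [-2.1 -0.8  4.8] J [ 0.42  0.38  1.85  0.    0.92 -0.62]
turn units -0.03 shift units [-0.07 -0.04 -6.17]
```

View pics/g1.png

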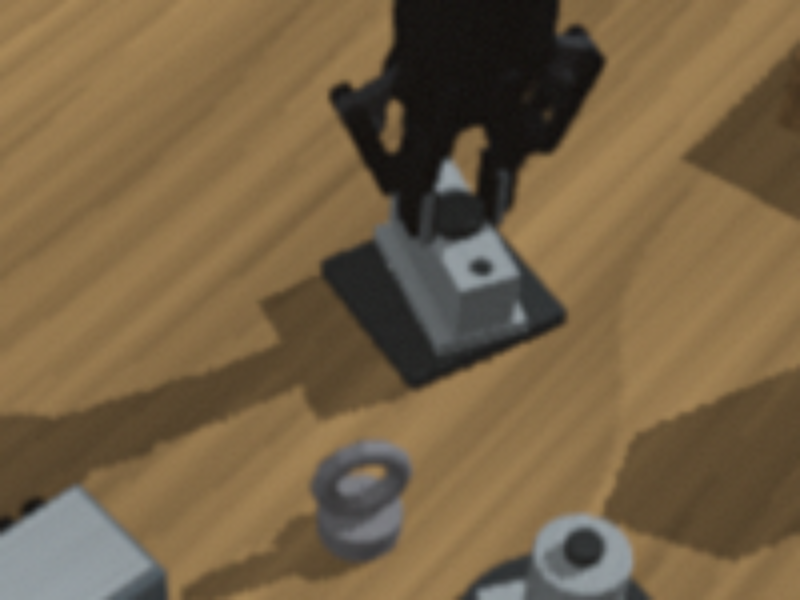

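The fingers hold the oblong cell's bar beside the button, with the plate flat below (around 450,270 in the crop). I'll lift it and turn by 8.5° on the way up.

Request:
{"name": "drive_tool", "arguments": {
  "increments": [
    [[0, 0, -0.3], [0, 0, 0], 1],
    [[0, 0, -0.8], [0, 0, 0], 1],
    [[0, 0, -1], [0, 0, -0.5], 1],
    [[0, 0, -1], [0, 0, -0.6], 1],
    [[0, 0, -1], [0, 0, -0.6], 1]
  ],
  "newtons": 70
}}

```text
clock: 6.28
eef_pos: [0.4545, 0.2768, 0.1074]
tool_rot: [0.191, 0.982, -0.001, -0.001]
contact_force: [-0.0, 1.0, -5.5]
grip_width: 0.358
grasp_force: 70.0
```

Request:
{"name": "drive_tool", "arguments": {
  "increments": [
    [[0, 0, -0.9], [0, 0, 0], 1],
    [[0, 0, -0.7], [0, 0, 0], 1],
    [[0, 0, -0.5], [0, 0, 0], 1],
    [[0, 0, -0.2], [0, 0, 0], 1],
    [[0, 0, 0], [0, 0, 0], 1]
  ]
}}

```text
clock: 6.9
eef_pos: [0.4554, 0.2772, 0.1537]
tool_rot: [0.191, 0.982, -0.0, -0.0]
contact_force: [-0.4, -0.5, -5.0]
grip_width: 0.358
grasp_force: 70.0
```

```bash
python3 go.py .631 -.099 .0346 67.9
```

```text
t 6.9 p [0.4554 0.2772 0.1537] yaw 67.92 tilt [ 0. -0. -1.] w 0.358 gf 70.0 F [-0.4 -0.5 -5. ] J [ 0.42  0.25  1.67  0.    1.22 -0.77]
turn units 0.0 shift units [-15.21 -14.13   5.95]
```

Request:
{"name": "drive_tool", "arguments": {
  "increments": [
    [[-0.9, -0.84, 0], [0, 0, 0], 1],
    [[-0.9, -0.84, 0], [0, 0, 0], 1],
    [[-0.9, -0.84, 0], [0, 0, 0], 1],
    [[-0.9, -0.84, 0], [0, 0, 0], 1],
    [[-0.9, -0.84, 0], [0, 0, 0], 1]
  ]
}}

```text
clock: 7.52
eef_pos: [0.5071, 0.1648, 0.1531]
tool_rot: [0.191, 0.982, -0.0, -0.001]
contact_force: [0.5, 0.5, -5.5]
grip_width: 0.357
grasp_force: 70.1
```

Request:
{"name": "drive_tool", "arguments": {
  "increments": [
    [[-0.9, -0.84, 0], [0, 0, 0], 1],
    [[-0.9, -0.84, 0], [0, 0, 0], 1],
    [[-0.9, -0.84, 0], [0, 0, 0], 1],
    [[-0.9, -0.84, 0], [0, 0, 0], 1],
    [[-0.9, -0.84, 0], [0, 0, 0], 1]
  ]
}}

```text
clock: 8.15
eef_pos: [0.559, 0.0532, 0.153]
tool_rot: [0.191, 0.981, -0.0, -0.001]
contact_force: [0.3, -0.0, -5.2]
grip_width: 0.355
grasp_force: 70.1
```

Request:
{"name": "drive_tool", "arguments": {
  "increments": [
    [[-0.9, -0.84, 0], [0, 0, 0], 1],
    [[-0.9, -0.84, 0], [0, 0, 0], 1],
    [[-0.9, -0.84, 0], [0, 0, 0], 1],
    [[-0.9, -0.84, 0], [0, 0, 0], 1],
    [[-0.9, -0.84, 0], [0, 0, 0], 1]
  ]
}}

```text
clock: 8.78
eef_pos: [0.6117, -0.0592, 0.1538]
tool_rot: [0.191, 0.981, 0.0, -0.0]
contact_force: [0.1, -0.6, -5.4]
grip_width: 0.359
grasp_force: 70.1
```

Request:
{"name": "drive_tool", "arguments": {
  "increments": [
    [[-0.7, -0.6, 0], [0, 0, 0], 1],
    [[-0.5, -0.5, 0], [0, 0, 0], 1],
    [[-0.3, -0.3, 0.5], [0, 0, 0], 1],
    [[-0.2, -0.1, 1], [0, 0, 0], 1],
    [[0, 0, 1], [0, 0, 0], 1]
  ]
}}

```text
clock: 9.4
eef_pos: [0.6311, -0.0981, 0.1027]
tool_rot: [0.191, 0.982, 0.0, -0.0]
contact_force: [-0.0, -0.3, -5.6]
grip_width: 0.354
grasp_force: 70.1
```

```bash
python3 go.py .631 -.099 .0346 67.9
```

```text
t 9.4 p [ 0.6311 -0.0981  0.1027] yaw 67.93 tilt [ 0.001  0.    -1.   ] w 0.354 gf 70.1 F [-0.  -0.3 -5.6] J [-0.26  0.44  1.51  0.    1.19 -1.45]
turn units 0.01 shift units [-0.01 -0.04  3.41]
```

Request:
{"name": "drive_tool", "arguments": {
  "increments": [
    [[0, 0, 1], [0, 0, 0], 1],
    [[0, 0, 0.9], [0, 0, 0], 1],
    [[0, 0, 0.7], [0, 0, 0], 1],
    [[0, 0, 0.3], [0, 0, 0], 1],
    [[0, 0, 0.1], [0, 0, 0], 1]
  ]
}}

```text
clock: 10.02
eef_pos: [0.6314, -0.0982, 0.0437]
tool_rot: [0.191, 0.982, 0.0, -0.0]
contact_force: [0.5, -0.6, -5.4]
grip_width: 0.355
grasp_force: 70.1
```

Request:
{"name": "drive_tool", "arguments": {
  "increments": [
    [[0, 0, 0.1], [0, 0, 0], 1],
    [[0, 0, 0.06], [0, 0, 0], 1],
    [[0, 0, 0.06], [0, 0, 0], 1],
    [[0, 0, 0.06], [0, 0, 0], 1],
    [[0, 0, 0], [0, 0, 0], 1]
  ]
}}

```text
clock: 10.65
eef_pos: [0.6312, -0.0983, 0.0382]
tool_rot: [0.191, 0.982, 0.0, -0.0]
contact_force: [1.3, 0.1, -5.6]
grip_width: 0.358
grasp_force: 70.1
```

```bash
python3 go.py .631 -.099 .0346 67.9
```

```text
t 10.65 p [ 0.6312 -0.0983  0.0382] yaw 67.92 tilt [ 0.  0. -1.] w 0.358 gf 70.1 F [ 1.3  0.1 -5.6] J [-0.26  0.49  1.59  0.    1.05 -1.45]
turn units 0.0 shift units [-0.   -0.04  0.18]
```

Request:
{"name": "drive_tool", "arguments": {
  "increments": [
    [[0, 0, 0.06], [0, 0, 0], 1],
    [[0, 0, 0.05], [0, 0, 0], 1],
    [[0, 0, 0.04], [0, 0, 0], 1],
    [[0, 0, 0.03], [0, 0, 0], 1],
    [[0, 0, 0], [0, 0, 0], 1]
  ]
}}

```text
clock: 11.28
eef_pos: [0.6312, -0.0983, 0.0349]
tool_rot: [0.191, 0.982, 0.0, -0.0]
contact_force: [-0.7, -0.5, -3.3]
grip_width: 0.361
grasp_force: 70.4
```

Request:
{"name": "drive_tool", "arguments": {
  "increments": [
    [[0, 0, 0.03], [0, 0, 0], 1],
    [[0, 0, 0], [0, 0, 0], 1],
    [[0, 0, 0], [0, 0, 0], 0.1],
    [[0, 0, 0], [0, 0, 0], -0.4],
    [[0, 0, 0], [0, 0, 0], -1]
  ],
  "newtons": 50
}}

```text
clock: 11.9
eef_pos: [0.6319, -0.0984, 0.0344]
tool_rot: [0.191, 0.982, 0.0, 0.001]
contact_force: [-0.8, -0.3, -0.0]
grip_width: 0.859
grasp_force: 0.0
```

Request:
{"name": "drive_tool", "arguments": {
  "increments": [
    [[0, 0, 0], [0, 0, 0], -1],
    [[0, 0, 0], [0, 0, 0], -1],
    [[0, 0, -0.5], [0, 0, 0], -1],
    [[0, 0, -1], [0, 0, 0], -1],
    [[0, 0, -1], [0, 0, 0], -1]
  ]
}}

```text
clock: 12.52
eef_pos: [0.6315, -0.0983, 0.0852]
tool_rot: [0.191, 0.982, 0.0, 0.0]
contact_force: [-0.2, 0.1, -0.3]
grip_width: 0.998
grasp_force: 0.0
```

Request:
{"name": "drive_tool", "arguments": {
  "increments": [
    [[0, 0, -1], [0, 0, 0], -1],
    [[0, 0, -1], [0, 0, 0], -1],
    [[0, 0, -1], [0, 0, 0], -1],
    [[0, 0, -0.5], [0, 0, 0], -1],
    [[0, 0, 0], [0, 0, 0], -1]
  ]
}}

```text
clock: 13.15
eef_pos: [0.6318, -0.0984, 0.1551]
tool_rot: [0.191, 0.982, -0.0, 0.001]
contact_force: [-1.3, 0.5, -0.4]
grip_width: 0.997
grasp_force: 0.0
```

```bash
python3 go.py .6316 .1278 .034 67.9;  python3 -c "
from h import *
im=env.capture('top')
cv2.imwrite('pics/s1.png',cv2.resize(im[140:340,130:490],(792,440)))"
```

```text
t 13.15 p [ 0.6318 -0.0984  0.1551] yaw 67.93 tilt [-0.002  0.    -1.   ] w 0.997 gf 0.0 F [-1.3  0.5 -0.4] J [-0.26  0.4   1.44  0.    1.3  -1.45]
turn units 0.01 shift units [ 4.26 10.48  6.05]
```

View pics/s1.png

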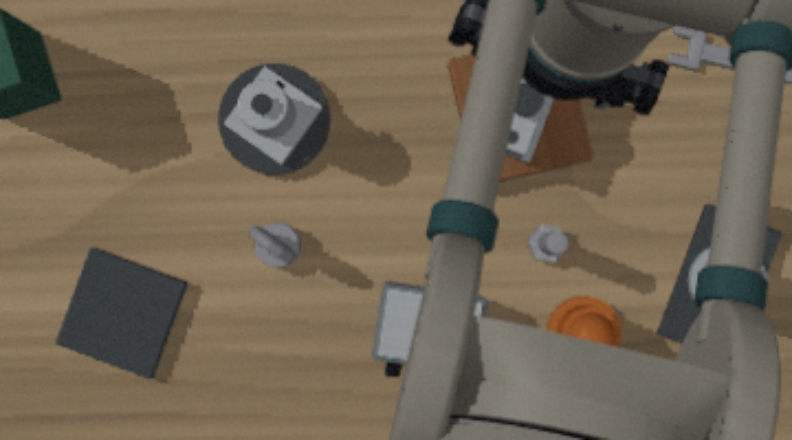

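The oblong cell stands upright on the timber (540,130 in crop) and the square plate is clear. Next is the square cell.

Request:
{"name": "drive_tool", "arguments": {
  "increments": [
    [[0.36, 0.9, 0], [0, 0, 0], -1],
    [[0.36, 0.9, 0], [0, 0, 0], -1],
    [[0.36, 0.9, 0], [0, 0, 0], -1],
    [[0.36, 0.9, 0], [0, 0, 0], -1],
    [[0.36, 0.9, 0], [0, 0, 0], -1]
  ]
}}

```text
clock: 13.82
eef_pos: [0.6317, 0.0004, 0.1541]
tool_rot: [0.191, 0.982, 0.0, 0.0]
contact_force: [-0.0, 0.1, -0.0]
grip_width: 0.997
grasp_force: 0.0
```

Request:
{"name": "drive_tool", "arguments": {
  "increments": [
    [[0.36, 0.9, 0], [0, 0, 0], -1],
    [[0.36, 0.9, 0], [0, 0, 0], -1],
    [[0.36, 0.9, 0], [0, 0, 0], -1],
    [[0.36, 0.9, 0], [0, 0, 0], -1],
    [[0.36, 0.9, 0], [0, 0, 0], -1]
  ]
}}

```text
clock: 14.45
eef_pos: [0.6322, 0.0969, 0.1541]
tool_rot: [0.191, 0.982, 0.0, 0.0]
contact_force: [0.4, 0.3, -0.4]
grip_width: 0.998
grasp_force: 0.0
```

Request:
{"name": "drive_tool", "arguments": {
  "increments": [
    [[0.36, 0.9, 0], [0, 0, 0], -1],
    [[0.2, 0.5, 0], [0, 0, 0], -1],
    [[0.1, 0.1, 0], [0, 0, 0], -1],
    [[0, 0, 0], [0, 0, 0], -1],
    [[0, 0, 0], [0, 0, 0], -1]
  ]
}}

```text
clock: 15.08
eef_pos: [0.6313, 0.1277, 0.1541]
tool_rot: [0.192, 0.981, -0.0, 0.0]
contact_force: [0.2, -1.2, -0.5]
grip_width: 0.996
grasp_force: 0.0
```

```bash
python3 go.py .6316 .1278 .034 67.9
```

```text
t 15.075 p [0.6313 0.1277 0.1541] yaw 67.89 tilt [-0. -0. -1.] w 0.996 gf 0.0 F [ 0.2 -1.2 -0.5] J [ 0.09  0.41  1.43 -0.    1.31 -1.09]
turn units -0.0 shift units [-0.01  0.01  6.01]
```

Request:
{"name": "drive_tool", "arguments": {
  "increments": [
    [[0, 0, 1], [0, 0, 0], -1],
    [[0, 0, 1], [0, 0, 0], -1],
    [[0, 0, 1], [0, 0, 0], -1],
    [[0, 0, 1], [0, 0, 0], -1],
    [[0, 0, 0.9], [0, 0, 0], -1]
  ]
}}

```text
clock: 15.7
eef_pos: [0.6313, 0.1276, 0.0554]
tool_rot: [0.192, 0.981, -0.0, -0.0]
contact_force: [0.1, 0.4, 0.4]
grip_width: 0.999
grasp_force: 0.0
```

Request:
{"name": "drive_tool", "arguments": {
  "increments": [
    [[0, 0, 0.6], [0, 0, 0], -1],
    [[0, 0, 0.4], [0, 0, 0], -1],
    [[0, 0, 0.1], [0, 0, 0], -0.5],
    [[0, 0, 0], [0, 0, 0], -0.3],
    [[0, 0, 0], [0, 0, 0], -0.1]
  ]
}}

```text
clock: 16.32
eef_pos: [0.6318, 0.1284, 0.0347]
tool_rot: [0.191, 0.982, 0.0, 0.001]
contact_force: [-0.3, -0.2, -0.2]
grip_width: 0.546
grasp_force: 0.0
```

Request:
{"name": "drive_tool", "arguments": {
  "increments": [
    [[0, 0, 0], [0, 0, 0], 0],
    [[0, 0, 0], [0, 0, 0], 0.1],
    [[0, 0, 0], [0, 0, 0], 0.3],
    [[0, 0, 0], [0, 0, 0], 1],
    [[0, 0, 0], [0, 0, 0], 1]
  ]
}}

```text
clock: 16.95
eef_pos: [0.6319, 0.1287, 0.0351]
tool_rot: [0.191, 0.982, 0.0, 0.001]
contact_force: [-1.0, 2.4, 6.1]
grip_width: 0.495
grasp_force: 50.7
```

Request:
{"name": "drive_tool", "arguments": {
  "increments": [
    [[0, 0, 0], [0, 0, 0], 1],
    [[0, 0, -0.1], [0, 0, 0], 1],
    [[0, 0, -0.2], [0, 0, 0], 1],
    [[0, 0, -0.3], [0, 0, 0], 1],
    [[0, 0, -0.2], [0, 0, 0], 1]
  ],
  "newtons": 70
}}

```text
clock: 17.58
eef_pos: [0.6312, 0.1282, 0.0502]
tool_rot: [0.191, 0.981, -0.0, -0.0]
contact_force: [-0.1, 0.2, -4.4]
grip_width: 0.486
grasp_force: 71.3
```

```bash
python3 go.py .4534 .2735 .034 83.1;  python3 -c "
from h import *
im=env.capture('scene')
cv2.imwrite('pics/g2.png',cv2.resize(im[140:260,320:480],(800,600)))"
```

```text
t 17.575 p [0.6312 0.1282 0.0502] yaw 67.92 tilt [ 0. -0. -1.] w 0.486 gf 71.3 F [-0.1  0.2 -4.4] J [ 0.09  0.49  1.57 -0.    1.09 -1.09]
turn units -3.04 shift units [9.7  6.14 0.81]
```

View pics/g2.png

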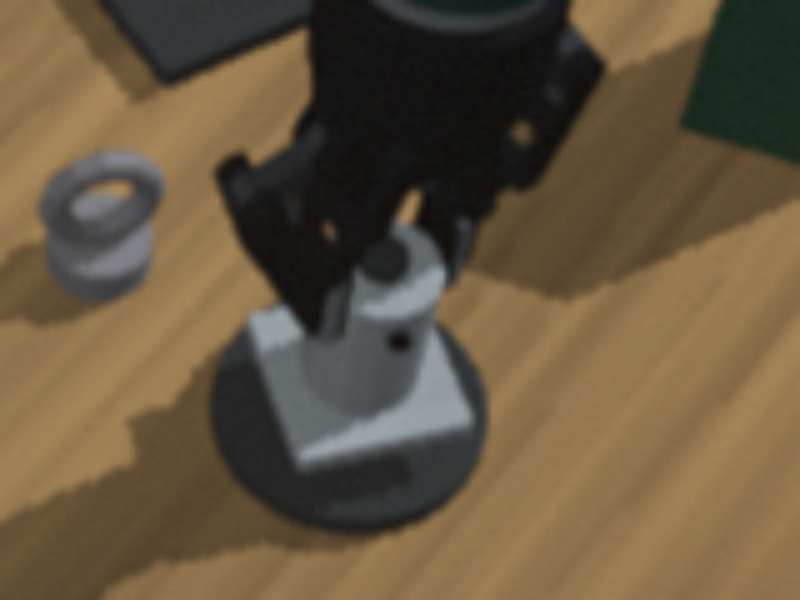

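The square cell is held upright and lifted clear of the round plate (360,400 in crop). I'll turn it 15.2°, then carry it.

Request:
{"name": "drive_tool", "arguments": {
  "increments": [
    [[0, 0, -0.6], [0, 0, -0.6], 1],
    [[0, 0, -0.9], [0, 0, -0.61], 1],
    [[0, 0, -1], [0, 0, -0.61], 1],
    [[0, 0, -0.9], [0, 0, -0.61], 1],
    [[0, 0, -0.5], [0, 0, -0.61], 1]
  ]
}}

```text
clock: 18.25
eef_pos: [0.6317, 0.1284, 0.1293]
tool_rot: [0.059, 0.998, 0.0, 0.001]
contact_force: [0.0, 0.6, -5.0]
grip_width: 0.489
grasp_force: 71.7
```

Request:
{"name": "drive_tool", "arguments": {
  "increments": [
    [[0.8, 0.5, 0], [0, 0, 0], 1],
    [[0.8, 0.5, 0], [0, 0, 0], 1],
    [[0.8, 0.5, 0], [0, 0, 0], 1],
    [[0.8, 0.5, 0], [0, 0, 0], 1],
    [[0.8, 0.5, 0], [0, 0, 0], 1]
  ]
}}

```text
clock: 18.88
eef_pos: [0.5564, 0.1886, 0.128]
tool_rot: [0.06, 0.998, 0.0, -0.0]
contact_force: [0.3, -0.4, -5.0]
grip_width: 0.49
grasp_force: 71.7
```

Request:
{"name": "drive_tool", "arguments": {
  "increments": [
    [[0.8, 0.5, 0], [0, 0, 0], 1],
    [[0.8, 0.5, 0], [0, 0, 0], 1],
    [[0.8, 0.5, 0], [0, 0, 0], 1],
    [[0.8, 0.5, 0], [0, 0, 0], 1],
    [[0.8, 0.5, 0], [0, 0, 0], 1]
  ]
}}

```text
clock: 19.5
eef_pos: [0.4834, 0.2475, 0.1282]
tool_rot: [0.06, 0.998, 0.0, 0.0]
contact_force: [0.2, -0.1, -3.8]
grip_width: 0.489
grasp_force: 71.7
```

Request:
{"name": "drive_tool", "arguments": {
  "increments": [
    [[0.7, 0.45, 0], [0, 0, 0], 1],
    [[0.5, 0.35, 0], [0, 0, 0], 1],
    [[0.3, 0.2, 0], [0, 0, 0], 1],
    [[0.15, 0.1, 0.5], [0, 0, 0], 1],
    [[0, 0, 0.5], [0, 0, 0], 1]
  ]
}}

```text
clock: 20.12
eef_pos: [0.4542, 0.2724, 0.1073]
tool_rot: [0.06, 0.998, -0.0, -0.0]
contact_force: [0.3, -0.7, -5.5]
grip_width: 0.486
grasp_force: 71.7
```

```bash
python3 go.py .4534 .2735 .0351 83.1
```

```text
t 20.125 p [0.4542 0.2724 0.1073] yaw 83.13 tilt [ 0. -0. -1.] w 0.486 gf 71.7 F [ 0.3 -0.7 -5.5] J [ 0.41  0.28  1.75 -0.    1.11 -1.04]
turn units 0.01 shift units [0.05 0.05 3.61]
```

Request:
{"name": "drive_tool", "arguments": {
  "increments": [
    [[0.05, 0.05, 1], [0, 0, 0], 1],
    [[0, 0, 1], [0, 0, 0], 1],
    [[0, 0, 0.7], [0, 0, 0], 1],
    [[0, 0, 0.4], [0, 0, 0], 1],
    [[0, 0, 0.15], [0, 0, 0], 1]
  ]
}}

```text
clock: 20.75
eef_pos: [0.4535, 0.2736, 0.0427]
tool_rot: [0.06, 0.998, -0.0, -0.0]
contact_force: [0.0, 0.6, -4.5]
grip_width: 0.491
grasp_force: 71.7
```

Request:
{"name": "drive_tool", "arguments": {
  "increments": [
    [[0, 0, 0.08], [0, 0, 0], 1],
    [[0, 0, 0.06], [0, 0, 0], 1],
    [[0, 0, 0.05], [0, 0, 0], 1],
    [[0, 0, 0.04], [0, 0, 0], 1],
    [[0, 0, 0], [0, 0, 0], 1]
  ]
}}

```text
clock: 21.38
eef_pos: [0.4534, 0.2737, 0.0386]
tool_rot: [0.06, 0.998, 0.0, 0.0]
contact_force: [-0.4, 0.2, -5.3]
grip_width: 0.492
grasp_force: 71.7
```

```bash
python3 go.py .4534 .2735 .0351 83.1;  python3 -c "
from h import *
im=env.capture('scene')
cv2.imwrite('pics/p2.png',cv2.resize(im[60:180,290:450],(800,600)))"
```

```text
t 21.375 p [0.4534 0.2737 0.0386] yaw 83.13 tilt [-0.  0. -1.] w 0.492 gf 71.7 F [-0.4  0.2 -5.3] J [ 0.41  0.36  1.84  0.    0.94 -1.04]
turn units 0.01 shift units [-0.   -0.01  0.17]
```

View pics/p2.png

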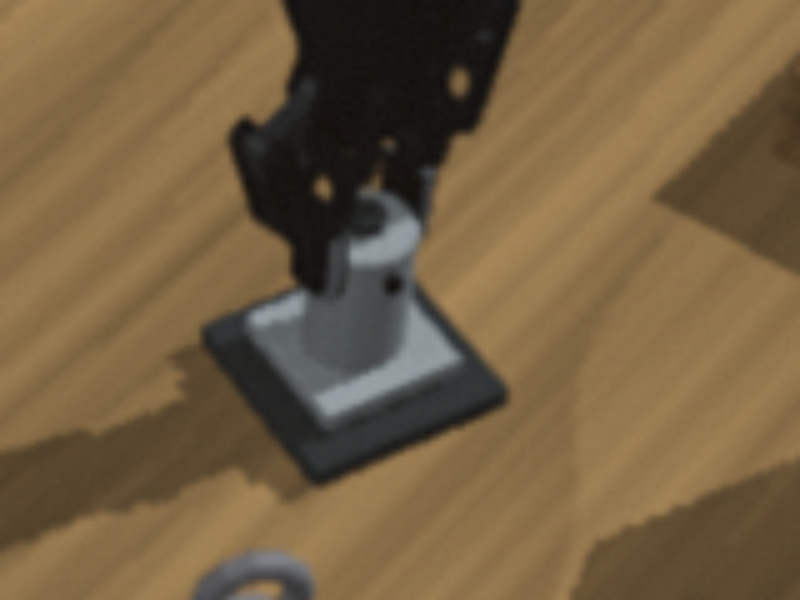

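The square foot hovers over the square plate, with its sides parallel to the plate and well centred (350,360 in crop). I'll lower it the last 3.5 mm.

Request:
{"name": "drive_tool", "arguments": {
  "increments": [
    [[0, 0, 0.06], [0, 0, 0], 1],
    [[0, 0, 0.05], [0, 0, 0], 1],
    [[0, 0, 0.04], [0, 0, 0], 1],
    [[0, 0, 0.03], [0, 0, 0], 1],
    [[0, 0, 0], [0, 0, 0], 1]
  ]
}}

```text
clock: 22.05
eef_pos: [0.4533, 0.2737, 0.0352]
tool_rot: [0.06, 0.998, 0.0, 0.0]
contact_force: [-1.2, 0.5, -1.0]
grip_width: 0.49
grasp_force: 72.2
```

Request:
{"name": "drive_tool", "arguments": {
  "increments": [
    [[0, 0, 0.02], [0, 0, 0], 1],
    [[0, 0, 0], [0, 0, 0], 1],
    [[0, 0, 0], [0, 0, 0], 0],
    [[0, 0, 0], [0, 0, 0], -0.4],
    [[0, 0, 0], [0, 0, 0], -1]
  ],
  "newtons": 50
}}

```text
clock: 22.68
eef_pos: [0.4541, 0.2739, 0.0345]
tool_rot: [0.06, 0.998, 0.0, 0.001]
contact_force: [0.6, -0.1, -0.3]
grip_width: 0.887
grasp_force: 0.0
```

Request:
{"name": "drive_tool", "arguments": {
  "increments": [
    [[0, 0, 0], [0, 0, 0], -1],
    [[0, 0, 0], [0, 0, 0], -1],
    [[0, 0, -0.5], [0, 0, 0], -1],
    [[0, 0, -1], [0, 0, 0], -1],
    [[0, 0, -1], [0, 0, 0], -1]
  ]
}}

```text
clock: 23.3
eef_pos: [0.4535, 0.2738, 0.0856]
tool_rot: [0.06, 0.998, 0.0, 0.0]
contact_force: [-0.1, -0.3, 0.5]
grip_width: 1.002
grasp_force: 0.0
```

Request:
{"name": "drive_tool", "arguments": {
  "increments": [
    [[0, 0, -1], [0, 0, 0], -1],
    [[0, 0, -1], [0, 0, 0], -1],
    [[0, 0, -1], [0, 0, 0], -1],
    [[0, 0, -0.5], [0, 0, 0], -1],
    [[0, 0, 0], [0, 0, 0], -1]
  ]
}}

```text
clock: 23.92
eef_pos: [0.4538, 0.2739, 0.1554]
tool_rot: [0.06, 0.998, 0.0, 0.001]
contact_force: [0.1, -0.8, 0.0]
grip_width: 1.0
grasp_force: 0.0
```

```bash
python3 go.py .4684 -.2825 .026 83.1
```

```text
t 23.925 p [0.4538 0.2739 0.1554] yaw 83.13 tilt [-0.002  0.001 -1.   ] w 1.0 gf 0.0 F [ 0.1 -0.8  0. ] J [ 0.41  0.24  1.68  0.    1.22 -1.04]
turn units 0.01 shift units [ -4.07 -27.53   6.47]
```

Request:
{"name": "drive_tool", "arguments": {
  "increments": [
    [[-0.15, -1, 0], [0, 0, 0], -1],
    [[-0.15, -1, 0], [0, 0, 0], -1],
    [[-0.15, -1, 0], [0, 0, 0], -1],
    [[-0.15, -1, 0], [0, 0, 0], -1],
    [[-0.15, -1, 0], [0, 0, 0], -1]
  ]
}}

```text
clock: 24.55
eef_pos: [0.4557, 0.1703, 0.1539]
tool_rot: [0.06, 0.998, -0.0, -0.001]
contact_force: [0.1, -0.0, 0.6]
grip_width: 1.0
grasp_force: 0.0
```

Request:
{"name": "drive_tool", "arguments": {
  "increments": [
    [[-0.15, -1, 0], [0, 0, 0], -1],
    [[-0.15, -1, 0], [0, 0, 0], -1],
    [[-0.15, -1, 0], [0, 0, 0], -1],
    [[-0.15, -1, 0], [0, 0, 0], -1],
    [[-0.15, -1, 0], [0, 0, 0], -1]
  ]
}}

```text
clock: 25.18
eef_pos: [0.4582, 0.0694, 0.1539]
tool_rot: [0.061, 0.998, -0.0, -0.001]
contact_force: [0.8, -0.1, 0.6]
grip_width: 1.003
grasp_force: 0.0
```

Request:
{"name": "drive_tool", "arguments": {
  "increments": [
    [[-0.15, -1, 0], [0, 0, 0], -1],
    [[-0.15, -1, 0], [0, 0, 0], -1],
    [[-0.15, -1, 0], [0, 0, 0], -1],
    [[-0.15, -1, 0], [0, 0, 0], -1],
    [[-0.15, -1, 0], [0, 0, 0], -1]
  ]
}}

```text
clock: 25.8
eef_pos: [0.4609, -0.0314, 0.1539]
tool_rot: [0.061, 0.998, -0.0, -0.001]
contact_force: [-0.3, 0.1, 1.1]
grip_width: 0.998
grasp_force: 0.0
```

Request:
{"name": "drive_tool", "arguments": {
  "increments": [
    [[-0.15, -1, 0], [0, 0, 0], -1],
    [[-0.15, -1, 0], [0, 0, 0], -1],
    [[-0.15, -1, 0], [0, 0, 0], -1],
    [[-0.15, -1, 0], [0, 0, 0], -1],
    [[-0.15, -1, 0], [0, 0, 0], -1]
  ]
}}

```text
clock: 26.42
eef_pos: [0.4636, -0.1323, 0.1539]
tool_rot: [0.061, 0.998, 0.0, -0.001]
contact_force: [-1.0, 0.4, 0.4]
grip_width: 1.002
grasp_force: 0.0
```

Request:
{"name": "drive_tool", "arguments": {
  "increments": [
    [[-0.15, -1, 0], [0, 0, 0], -1],
    [[-0.15, -1, 0], [0, 0, 0], -1],
    [[-0.15, -1, 0], [0, 0, 0], -1],
    [[-0.15, -1, 0], [0, 0, 0], -1],
    [[-0.15, -1, 0], [0, 0, 0], -1]
  ]
}}

```text
clock: 27.05
eef_pos: [0.4679, -0.2331, 0.1544]
tool_rot: [0.06, 0.998, 0.0, -0.0]
contact_force: [-0.5, -0.2, -0.2]
grip_width: 1.0
grasp_force: 0.0
```

Request:
{"name": "drive_tool", "arguments": {
  "increments": [
    [[-0.15, -1, 0], [0, 0, 0], -1],
    [[-0.1, -0.8, 0], [0, 0, 0], -1],
    [[-0.05, -0.5, 0], [0, 0, 0], -1],
    [[0, -0.2, 0], [0, 0, 0], -1],
    [[0, 0, 0], [0, 0, 0], -1]
  ]
}}

```text
clock: 27.68
eef_pos: [0.4679, -0.2818, 0.1544]
tool_rot: [0.06, 0.998, 0.0, -0.0]
contact_force: [-0.3, 0.3, -0.3]
grip_width: 0.997
grasp_force: 0.0
```

```bash
python3 go.py .4684 -.2825 .026 83.1
```

```text
t 27.675 p [ 0.4679 -0.2818  0.1544] yaw 83.13 tilt [ 0.     0.001 -1.   ] w 0.997 gf 0.0 F [-0.3  0.3 -0.3] J [-0.67  0.27  1.65  0.    1.23 -2.12]
turn units 0.01 shift units [-0.03 -0.03  6.42]
```

Request:
{"name": "drive_tool", "arguments": {
  "increments": [
    [[-0.03, -0.03, 1], [0, 0, 0], -1],
    [[0, 0, 1], [0, 0, 0], -1],
    [[0, 0, 1], [0, 0, 0], -1],
    [[0, 0, 1], [0, 0, 0], -1],
    [[0, 0, 1], [0, 0, 0], -1]
  ]
}}

```text
clock: 28.3
eef_pos: [0.4686, -0.2819, 0.0541]
tool_rot: [0.06, 0.998, 0.0, 0.0]
contact_force: [-0.1, 0.5, 0.6]
grip_width: 1.001
grasp_force: 0.0
```

Request:
{"name": "drive_tool", "arguments": {
  "increments": [
    [[0, 0, 0.7], [0, 0, 0], -1],
    [[0, 0, 0.5], [0, 0, 0], -1],
    [[0, 0, 0.2], [0, 0, 0], -0.6],
    [[0, 0, 0], [0, 0, 0], -0.4],
    [[0, 0, 0], [0, 0, 0], -0.3]
  ]
}}

```text
clock: 28.92
eef_pos: [0.4689, -0.283, 0.027]
tool_rot: [0.06, 0.998, -0.0, 0.0]
contact_force: [-0.6, 0.0, 0.5]
grip_width: 0.654
grasp_force: 0.0
```

Request:
{"name": "drive_tool", "arguments": {
  "increments": [
    [[0, 0, 0], [0, 0, 0], -0.2],
    [[0, 0, 0], [0, 0, 0], -0.1],
    [[0, 0, 0], [0, 0, 0], 0.1],
    [[0, 0, 0], [0, 0, 0], 1],
    [[0, 0, 0], [0, 0, 0], 1]
  ]
}}

```text
clock: 29.55
eef_pos: [0.4686, -0.2828, 0.0273]
tool_rot: [0.06, 0.998, -0.0, 0.0]
contact_force: [-1.1, 0.4, 5.6]
grip_width: 0.46
grasp_force: 49.6
```

Request:
{"name": "drive_tool", "arguments": {
  "increments": [
    [[0, 0, 0], [0, 0, 0], 1],
    [[0, 0, -0.1], [0, 0, 0], 1],
    [[0, 0, -0.2], [0, 0, 0], 1],
    [[0, 0, -0.3], [0, 0, 0], 1],
    [[0, 0, -0.2], [0, 0, 0], 1]
  ],
  "newtons": 70
}}

```text
clock: 30.18
eef_pos: [0.4685, -0.2828, 0.0427]
tool_rot: [0.06, 0.998, 0.0, 0.0]
contact_force: [0.1, -0.6, -4.9]
grip_width: 0.447
grasp_force: 70.8
```

```bash
python3 go.py .629 .129 .0266 83.1;  python3 -c "
from h import *
im=env.capture('scene')
cv2.imwrite('pics/g3.png',cv2.resize(im[250:400,90:290],(800,600)))"
```

```text
t 30.175 p [ 0.4685 -0.2828  0.0427] yaw 83.13 tilt [-0.  0. -1.] w 0.447 gf 70.8 F [ 0.1 -0.6 -4.9] J [-0.67  0.37  1.8   0.    0.97 -2.12]
turn units 0.01 shift units [-5.49 21.4   0.8 ]
```

View pics/g3.png

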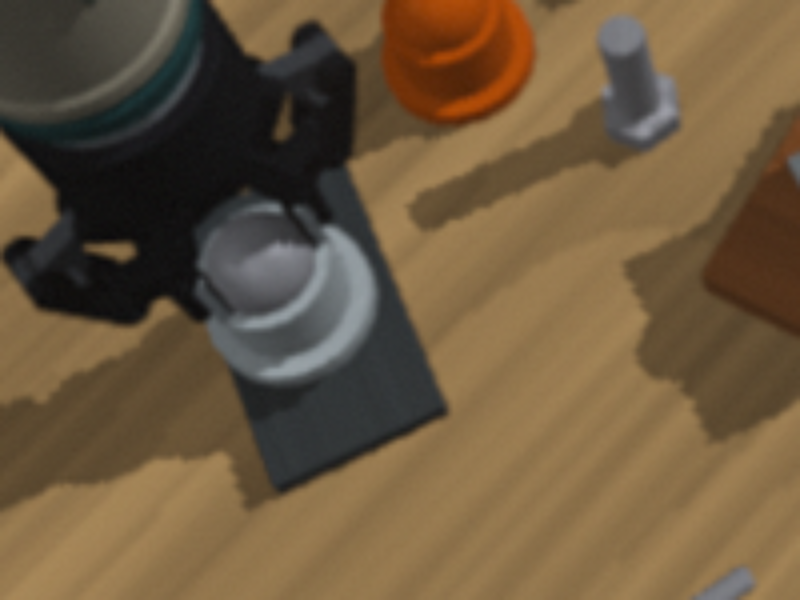

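```bash
python3 -c "
from h import *
im=env.capture('scene')
c=cv2.resize(im[285:355,130:200],(600,600),interpolation=cv2.INTER_CUBIC)
cv2.imwrite('pics/g3b.png',cv2.convertScaleAbs(c,alpha=1.8,beta=20))"
```

```text
(no output)
```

View pics/g3b.png

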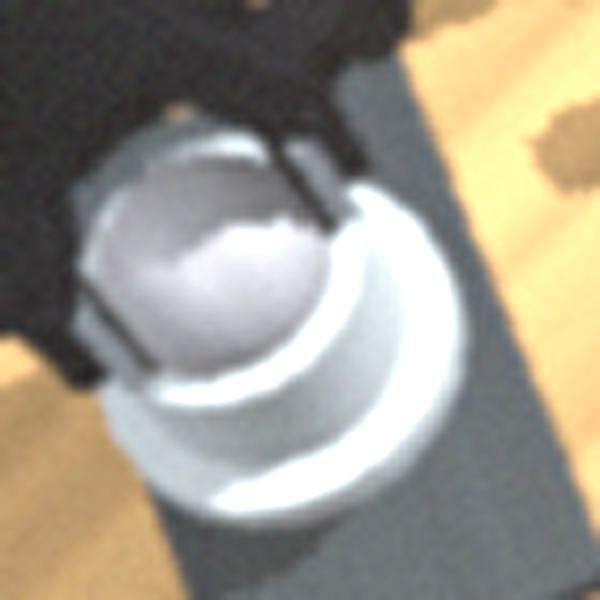

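The fingertips hold the ball at its equator, just above the cup rim (width about 41 mm; ball at 200,270 in crop), and the cell hangs level. The friction margin is large, so I'll carry it gently and check it again before setting it down.

Request:
{"name": "drive_tool", "arguments": {
  "increments": [
    [[0, 0, -0.3], [0, 0, 0], 1],
    [[0, 0, -0.5], [0, 0, 0], 1],
    [[0, 0, -0.7], [0, 0, 0], 1],
    [[0, 0, -0.8], [0, 0, 0], 1],
    [[0, 0, -0.8], [0, 0, 0], 1]
  ]
}}

```text
clock: 30.9
eef_pos: [0.4687, -0.2829, 0.106]
tool_rot: [0.06, 0.998, -0.0, 0.0]
contact_force: [0.5, 0.4, -5.0]
grip_width: 0.447
grasp_force: 70.9
```

Request:
{"name": "drive_tool", "arguments": {
  "increments": [
    [[0, 0, -0.8], [0, 0, 0], 1],
    [[0, 0, -0.6], [0, 0, 0], 1],
    [[0, 0.1, -0.4], [0, 0, 0], 1],
    [[-0.05, 0.2, -0.2], [0, 0, 0], 1],
    [[-0.1, 0.4, 0], [0, 0, 0], 1]
  ]
}}

```text
clock: 31.52
eef_pos: [0.4732, -0.2688, 0.1444]
tool_rot: [0.06, 0.998, 0.0, -0.0]
contact_force: [-1.1, 0.8, -5.5]
grip_width: 0.447
grasp_force: 70.9
```

Request:
{"name": "drive_tool", "arguments": {
  "increments": [
    [[-0.15, 0.6, 0], [0, 0, 0], 1],
    [[-0.2, 0.8, 0], [0, 0, 0], 1],
    [[-0.2, 0.8, 0], [0, 0, 0], 1],
    [[-0.2, 0.8, 0], [0, 0, 0], 1],
    [[-0.2, 0.8, 0], [0, 0, 0], 1]
  ]
}}

```text
clock: 32.15
eef_pos: [0.5016, -0.1947, 0.1445]
tool_rot: [0.06, 0.998, 0.0, 0.0]
contact_force: [0.3, -0.3, -5.5]
grip_width: 0.443
grasp_force: 70.9
```

Request:
{"name": "drive_tool", "arguments": {
  "increments": [
    [[-0.2, 0.8, 0], [0, 0, 0], 1],
    [[-0.2, 0.8, 0], [0, 0, 0], 1],
    [[-0.2, 0.8, 0], [0, 0, 0], 1],
    [[-0.2, 0.8, 0], [0, 0, 0], 1],
    [[-0.2, 0.8, 0], [0, 0, 0], 1]
  ]
}}

```text
clock: 32.78
eef_pos: [0.5309, -0.118, 0.1445]
tool_rot: [0.06, 0.998, 0.0, 0.0]
contact_force: [-0.9, 0.1, -4.0]
grip_width: 0.443
grasp_force: 70.9
```

Request:
{"name": "drive_tool", "arguments": {
  "increments": [
    [[-0.2, 0.8, 0], [0, 0, 0], 1],
    [[-0.2, 0.8, 0], [0, 0, 0], 1],
    [[-0.2, 0.8, 0], [0, 0, 0], 1],
    [[-0.2, 0.8, 0], [0, 0, 0], 1],
    [[-0.2, 0.8, 0], [0, 0, 0], 1]
  ]
}}

```text
clock: 33.4
eef_pos: [0.5604, -0.0409, 0.1445]
tool_rot: [0.06, 0.998, 0.0, 0.0]
contact_force: [-0.5, -0.0, -4.4]
grip_width: 0.444
grasp_force: 70.9
```

Request:
{"name": "drive_tool", "arguments": {
  "increments": [
    [[-0.2, 0.8, 0], [0, 0, 0], 1],
    [[-0.2, 0.8, 0], [0, 0, 0], 1],
    [[-0.2, 0.8, 0], [0, 0, 0], 1],
    [[-0.2, 0.8, 0], [0, 0, 0], 1],
    [[-0.2, 0.8, 0], [0, 0, 0], 1]
  ]
}}

```text
clock: 34.02
eef_pos: [0.5898, 0.0361, 0.1445]
tool_rot: [0.06, 0.998, 0.0, 0.0]
contact_force: [-0.7, 0.0, -4.9]
grip_width: 0.444
grasp_force: 70.9
```

```bash
python3 go.py .629 .129 .0273 83.1
```

```text
t 34.025 p [0.5898 0.0361 0.1445] yaw 83.13 tilt [-0.  0. -1.] w 0.444 gf 70.9 F [-0.7  0.  -4.9] J [-0.06  0.34  1.57  0.    1.24 -1.51]
turn units 0.01 shift units [-1.39  4.85  5.86]
```

Request:
{"name": "drive_tool", "arguments": {
  "increments": [
    [[-0.22, 0.8, 0], [0, 0, 0], 1],
    [[-0.22, 0.8, 0], [0, 0, 0], 1],
    [[-0.22, 0.8, 0], [0, 0, 0], 1],
    [[-0.22, 0.8, 0], [0, 0, 0], 1],
    [[-0.2, 0.6, 0], [0, 0, 0], 1]
  ]
}}

```text
clock: 34.65
eef_pos: [0.6203, 0.1091, 0.1444]
tool_rot: [0.06, 0.998, 0.0, -0.0]
contact_force: [-0.6, 0.3, -4.5]
grip_width: 0.443
grasp_force: 70.9
```

Request:
{"name": "drive_tool", "arguments": {
  "increments": [
    [[-0.1, 0.4, 0], [0, 0, 0], 1],
    [[-0.1, 0.3, 0.2], [0, 0, 0], 1],
    [[-0.05, 0.1, 0.5], [0, 0, 0], 1],
    [[0, 0, 0.7], [0, 0, 0], 1],
    [[0, 0, 0.6], [0, 0, 0], 1]
  ]
}}

```text
clock: 35.28
eef_pos: [0.626, 0.1228, 0.1029]
tool_rot: [0.06, 0.998, -0.0, -0.001]
contact_force: [-0.2, 0.0, -6.3]
grip_width: 0.448
grasp_force: 70.9
```

Request:
{"name": "drive_tool", "arguments": {
  "increments": [
    [[0, 0, 0.7], [0, 0, 0], 1],
    [[0, 0, 0.7], [0, 0, 0], 1],
    [[0, 0, 0.6], [0, 0, 0], 1],
    [[0, 0, 0.3], [0, 0, 0], 1],
    [[0, 0, 0], [0, 0, 0], 1]
  ]
}}

```text
clock: 35.9
eef_pos: [0.6266, 0.1232, 0.058]
tool_rot: [0.06, 0.998, -0.0, -0.0]
contact_force: [-0.2, -0.7, -5.0]
grip_width: 0.444
grasp_force: 70.9
```

```bash
python3 go.py .629 .129 .0273 83.1;  python3 -c "
from h import *
im=env.capture('scene')
cv2.imwrite('pics/p3.png',cv2.resize(im[150:255,320:460],(800,600)))"
```

```text
t 35.9 p [0.6266 0.1232 0.058 ] yaw 83.13 tilt [ 0.001 -0.    -1.   ] w 0.444 gf 70.9 F [-0.2 -0.7 -5. ] J [ 0.09  0.48  1.57  0.    1.1  -1.37]
turn units 0.01 shift units [-0.09  0.3   1.53]
```

View pics/p3.png

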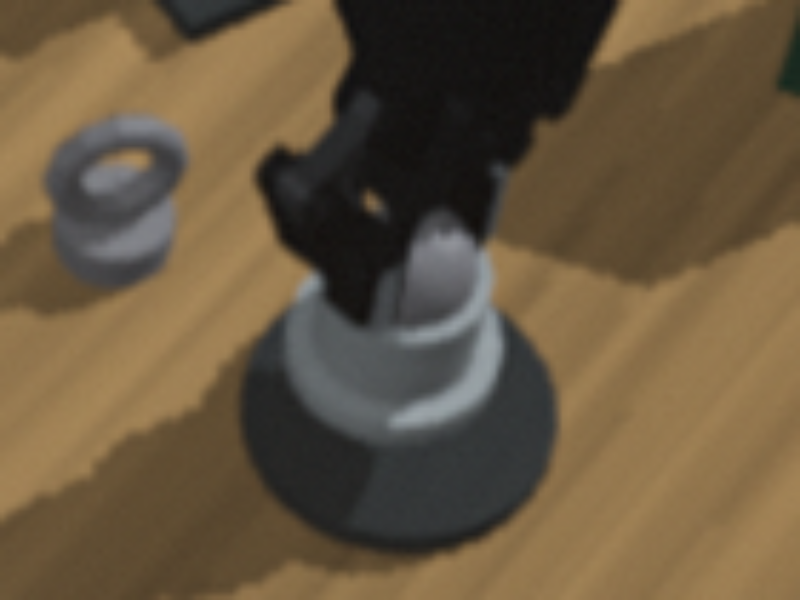

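The round cell hangs level over the round plate (395,350 in crop) and needs a 6 mm shift. I'll shift it and lower it.

Request:
{"name": "drive_tool", "arguments": {
  "increments": [
    [[-0.04, 0.15, 0.3], [0, 0, 0], 1],
    [[-0.05, 0.15, 0.4], [0, 0, 0], 1],
    [[0, 0, 0.3], [0, 0, 0], 1],
    [[0, 0, 0.2], [0, 0, 0], 1],
    [[0, 0, 0.1], [0, 0, 0], 1]
  ]
}}

```text
clock: 36.58
eef_pos: [0.6291, 0.1289, 0.0321]
tool_rot: [0.06, 0.998, -0.0, -0.0]
contact_force: [0.2, 0.3, -4.2]
grip_width: 0.446
grasp_force: 70.9
```

Request:
{"name": "drive_tool", "arguments": {
  "increments": [
    [[0, 0, 0.05], [0, 0, 0], 1],
    [[0, 0, 0.04], [0, 0, 0], 1],
    [[0, 0, 0.03], [0, 0, 0], 1],
    [[0, 0, 0.03], [0, 0, 0], 1],
    [[0, 0, 0], [0, 0, 0], 1]
  ]
}}

```text
clock: 37.2
eef_pos: [0.6293, 0.129, 0.0295]
tool_rot: [0.06, 0.998, 0.0, 0.0]
contact_force: [1.1, 0.5, -5.2]
grip_width: 0.448
grasp_force: 70.9
```

```bash
python3 go.py .629 .129 .0273 83.1
```

```text
t 37.2 p [0.6293 0.129  0.0295] yaw 83.13 tilt [-0.  0. -1.] w 0.448 gf 70.9 F [ 1.1  0.5 -5.2] J [ 0.09  0.51  1.59  0.    1.04 -1.36]
turn units 0.01 shift units [ 0.01 -0.    0.11]
```

Request:
{"name": "drive_tool", "arguments": {
  "increments": [
    [[0, 0, 0.03], [0, 0, 0], 1],
    [[0, 0, 0.03], [0, 0, 0], 1],
    [[0, 0, 0.03], [0, 0, 0], 1],
    [[0, 0, 0.03], [0, 0, 0], 1],
    [[0, 0, 0], [0, 0, 0], 1]
  ]
}}

```text
clock: 37.83
eef_pos: [0.6293, 0.129, 0.0275]
tool_rot: [0.06, 0.998, 0.0, 0.0]
contact_force: [-2.0, -0.2, -2.9]
grip_width: 0.444
grasp_force: 71.1
```

Request:
{"name": "drive_tool", "arguments": {
  "increments": [
    [[0, 0, 0.04], [0, 0, 0], 1],
    [[0, 0, 0], [0, 0, 0], 1],
    [[0, 0, 0], [0, 0, 0], 0.05],
    [[0, 0, 0], [0, 0, 0], -0.4],
    [[0, 0, 0], [0, 0, 0], -1]
  ],
  "newtons": 50
}}

```text
clock: 38.45
eef_pos: [0.6299, 0.129, 0.0262]
tool_rot: [0.06, 0.998, 0.0, 0.001]
contact_force: [0.6, -0.7, -0.6]
grip_width: 0.879
grasp_force: 0.0
```

Request:
{"name": "drive_tool", "arguments": {
  "increments": [
    [[0, 0, 0], [0, 0, 0], -1],
    [[0, 0, 0], [0, 0, 0], -1],
    [[0, 0, -0.5], [0, 0, 0], -1],
    [[0, 0, -1], [0, 0, 0], -1],
    [[0, 0, -1], [0, 0, 0], -1]
  ]
}}

```text
clock: 39.08
eef_pos: [0.6295, 0.129, 0.0774]
tool_rot: [0.06, 0.998, 0.0, 0.0]
contact_force: [0.4, -0.5, 0.2]
grip_width: 0.999
grasp_force: 0.0
```

Request:
{"name": "drive_tool", "arguments": {
  "increments": [
    [[0, 0, -1], [0, 0, 0.6], -1],
    [[0, 0, -1], [0, 0, 0.6], -1],
    [[0, 0, -1], [0, 0, 0.6], -1],
    [[0, 0, -0.5], [0, 0, 0.6], -1],
    [[0, 0, 0], [0, 0, 0.64], -1]
  ]
}}

```text
clock: 39.7
eef_pos: [0.6303, 0.1291, 0.1485]
tool_rot: [0.192, 0.981, 0.001, 0.002]
contact_force: [-0.1, 0.1, -0.0]
grip_width: 0.999
grasp_force: 0.0
```

```bash
python3 go.py .6312 -.0983 .0346 67.9
```

```text
t 39.7 p [0.6303 0.1291 0.1485] yaw 67.83 tilt [-0.003  0.002 -1.   ] w 0.999 gf 0.0 F [-0.1  0.1 -0. ] J [ 0.09  0.41  1.44  0.    1.29 -1.09]
turn units -0.01 shift units [ -4.32 -10.52   5.7 ]
```

Request:
{"name": "drive_tool", "arguments": {
  "increments": [
    [[-0.37, -0.9, 0], [0, 0, 0], -1],
    [[-0.37, -0.9, 0], [0, 0, 0], -1],
    [[-0.37, -0.9, 0], [0, 0, 0], -1],
    [[-0.37, -0.9, 0], [0, 0, 0], -1],
    [[-0.37, -0.9, 0], [0, 0, 0], -1]
  ]
}}

```text
clock: 40.33
eef_pos: [0.6297, 0.0299, 0.1462]
tool_rot: [0.192, 0.981, 0.0, -0.0]
contact_force: [0.2, -0.4, 0.1]
grip_width: 0.994
grasp_force: 0.0
```

Request:
{"name": "drive_tool", "arguments": {
  "increments": [
    [[-0.37, -0.9, 0], [0, 0, 0], -1],
    [[-0.37, -0.9, 0], [0, 0, 0], -1],
    [[-0.37, -0.9, 0], [0, 0, 0], -1],
    [[-0.37, -0.9, 0], [0, 0, 0], -1],
    [[-0.37, -0.9, 0], [0, 0, 0], -1]
  ]
}}

```text
clock: 40.95
eef_pos: [0.6303, -0.0669, 0.1463]
tool_rot: [0.191, 0.982, 0.0, 0.0]
contact_force: [-1.3, 1.1, 0.0]
grip_width: 0.995
grasp_force: 0.0
```

Request:
{"name": "drive_tool", "arguments": {
  "increments": [
    [[-0.37, -0.9, 0], [0, 0, 0], -1],
    [[-0.2, -0.5, 0], [0, 0, 0], -1],
    [[0, -0.1, 0], [0, 0, 0], -1],
    [[0, 0, 0], [0, 0, 0], -1],
    [[0, 0, 0], [0, 0, 0], -1]
  ]
}}

```text
clock: 41.58
eef_pos: [0.6295, -0.097, 0.1463]
tool_rot: [0.191, 0.982, 0.0, -0.0]
contact_force: [0.0, 0.5, -0.5]
grip_width: 0.997
grasp_force: 0.0
```

```bash
python3 go.py .6312 -.0983 .033 67.9;  python3 -c "
from h import *
im=env.capture('top')
cv2.imwrite('pics/s3.png',cv2.resize(im[150:330,130:310],(600,600),interpolation=cv2.INTER_CUBIC))"
```

```text
t 41.575 p [ 0.6295 -0.097   0.1463] yaw 67.97 tilt [ 0.  0. -1.] w 0.997 gf 0.0 F [ 0.   0.5 -0.5] J [-0.26  0.4   1.46  0.    1.28 -1.45]
turn units 0.01 shift units [-0.1  -0.03  5.67]
```

View pics/s3.png

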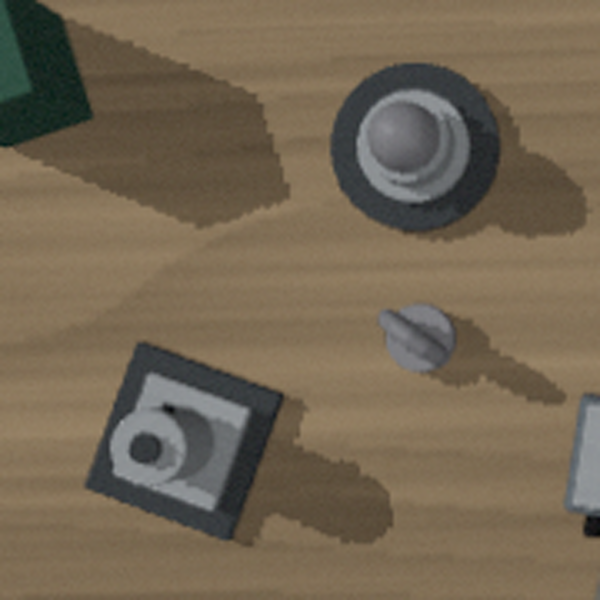

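The round and square cells stand upright and centred on their own plates (415,147 and 187,440 in crop). Next I pick up the oblong cell again.

Request:
{"name": "drive_tool", "arguments": {
  "increments": [
    [[-0.1, -0.03, 1], [0, 0, 0], -1],
    [[0, 0, 1], [0, 0, 0], -1],
    [[0, 0, 1], [0, 0, 0], -1],
    [[0, 0, 1], [0, 0, 0], -1],
    [[0, 0, 0.8], [0, 0, 0], -1]
  ]
}}

```text
clock: 42.25
eef_pos: [0.6311, -0.0985, 0.0495]
tool_rot: [0.191, 0.982, 0.0, -0.0]
contact_force: [0.6, -0.4, -0.7]
grip_width: 1.0
grasp_force: 0.0
```

Request:
{"name": "drive_tool", "arguments": {
  "increments": [
    [[0, 0, 0.5], [0, 0, 0], -1],
    [[0, 0, 0.3], [0, 0, 0], -1],
    [[0, 0, 0.05], [0, 0, 0], -0.5],
    [[0, 0, 0], [0, 0, 0], -0.2],
    [[0, 0, 0], [0, 0, 0], 0.1]
  ]
}}

```text
clock: 42.88
eef_pos: [0.6316, -0.0991, 0.0339]
tool_rot: [0.191, 0.982, 0.0, 0.001]
contact_force: [-0.0, 0.5, 0.1]
grip_width: 0.451
grasp_force: 0.0
```

Request:
{"name": "drive_tool", "arguments": {
  "increments": [
    [[0, 0, 0], [0, 0, 0], 0.2],
    [[0, 0, 0], [0, 0, 0], 0.3],
    [[0, 0, 0], [0, 0, 0], 0.5],
    [[0, 0, 0], [0, 0, 0], 1],
    [[0, 0, 0], [0, 0, 0], 1]
  ]
}}

```text
clock: 43.5
eef_pos: [0.6319, -0.0985, 0.0343]
tool_rot: [0.192, 0.981, 0.001, 0.001]
contact_force: [-0.1, 2.9, 6.0]
grip_width: 0.371
grasp_force: 49.3
```

Request:
{"name": "drive_tool", "arguments": {
  "increments": [
    [[0, 0, 0], [0, 0, 0], 1],
    [[0, 0, -0.1], [0, 0, 0], 1],
    [[0, 0, -0.3], [0, 0, 0], 1],
    [[0, 0, -0.6], [0, 0, 0], 1],
    [[0, 0, -0.8], [0, 0, 0], 1]
  ],
  "newtons": 70
}}

```text
clock: 44.12
eef_pos: [0.6307, -0.0991, 0.0695]
tool_rot: [0.191, 0.982, -0.0, -0.001]
contact_force: [0.1, 0.6, -6.7]
grip_width: 0.358
grasp_force: 69.9
```

Request:
{"name": "drive_tool", "arguments": {
  "increments": [
    [[0, 0, -0.8], [0, 0, 0], 1],
    [[0, 0, -0.8], [0, 0, 0], 1],
    [[0, 0, -0.8], [0, 0, 0], 1],
    [[0, 0, -0.5], [0, 0, 0], 1],
    [[0, 0, 0], [0, 0, 0], 1]
  ]
}}

```text
clock: 44.75
eef_pos: [0.6318, -0.0992, 0.1284]
tool_rot: [0.191, 0.982, -0.0, 0.001]
contact_force: [0.7, -0.2, -5.8]
grip_width: 0.362
grasp_force: 69.9
```

```bash
python3 go.py .466 -.279 .026 67.9
```

```text
t 44.75 p [ 0.6318 -0.0992  0.1284] yaw 67.93 tilt [-0.002  0.    -1.   ] w 0.362 gf 69.9 F [ 0.7 -0.2 -5.8] J [-0.26  0.42  1.48  0.    1.24 -1.45]
turn units 0.01 shift units [  4.3  -11.45   5.12]
```

Request:
{"name": "drive_tool", "arguments": {
  "increments": [
    [[0.34, -0.9, 0], [0, 0, 0], 1],
    [[0.34, -0.9, 0], [0, 0, 0], 1],
    [[0.34, -0.9, 0], [0, 0, 0], 1],
    [[0.34, -0.9, 0], [0, 0, 0], 1],
    [[0.34, -0.9, 0], [0, 0, 0], 1]
  ]
}}

```text
clock: 45.38
eef_pos: [0.5647, -0.1709, 0.1273]
tool_rot: [0.192, 0.981, -0.0, 0.0]
contact_force: [0.1, -1.0, -6.5]
grip_width: 0.357
grasp_force: 70.0
```

Request:
{"name": "drive_tool", "arguments": {
  "increments": [
    [[0.34, -0.9, 0], [0, 0, 0], 1],
    [[0.34, -0.9, 0], [0, 0, 0], 1],
    [[0.34, -0.9, 0], [0, 0, 0], 1],
    [[0.34, -0.9, 0], [0, 0, 0], 1],
    [[0.34, -0.9, 0], [0, 0, 0], 1]
  ]
}}

```text
clock: 46.0
eef_pos: [0.4996, -0.2412, 0.1273]
tool_rot: [0.191, 0.982, 0.0, 0.0]
contact_force: [-0.4, 0.1, -5.3]
grip_width: 0.359
grasp_force: 70.0
```

Request:
{"name": "drive_tool", "arguments": {
  "increments": [
    [[0.34, -0.9, 0], [0, 0, 0], 1],
    [[0.2, -0.7, 0], [0, 0, 0], 1],
    [[0.2, -0.5, 0], [0, 0, 0], 1],
    [[0.1, -0.3, 0.5], [0, 0, 0], 1],
    [[0, -0.1, 0.5], [0, 0, 0], 1]
  ]
}}

```text
clock: 46.62
eef_pos: [0.4659, -0.2802, 0.1064]
tool_rot: [0.192, 0.981, 0.0, -0.0]
contact_force: [0.3, 0.5, -6.6]
grip_width: 0.356
grasp_force: 70.0
```

```bash
python3 go.py .466 -.279 .0263 67.9
```

```text
t 46.625 p [ 0.4659 -0.2802  0.1064] yaw 67.91 tilt [ 0.     0.001 -1.   ] w 0.356 gf 70.0 F [ 0.3  0.5 -6.6] J [-0.67  0.3   1.72  0.    1.12 -1.86]
turn units 0.0 shift units [0.02 0.06 4.01]
```

Request:
{"name": "drive_tool", "arguments": {
  "increments": [
    [[0.02, 0.06, 1], [0, 0, 0], 1],
    [[0, 0, 1], [0, 0, 0], 1],
    [[0, 0, 0.8], [0, 0, 0], 1],
    [[0, 0, 0.5], [0, 0, 0], 1],
    [[0, 0, 0.3], [0, 0, 0], 1]
  ]
}}

```text
clock: 47.25
eef_pos: [0.4662, -0.2787, 0.0344]
tool_rot: [0.191, 0.982, 0.0, -0.0]
contact_force: [-0.5, 0.5, -6.0]
grip_width: 0.36
grasp_force: 70.0
```

Request:
{"name": "drive_tool", "arguments": {
  "increments": [
    [[0, 0, 0.1], [0, 0, 0], 1],
    [[0, 0, 0.05], [0, 0, 0], 1],
    [[0, 0, 0.04], [0, 0, 0], 1],
    [[0, 0, 0.03], [0, 0, 0], 1],
    [[0, 0, 0], [0, 0, 0], 1]
  ]
}}

```text
clock: 47.88
eef_pos: [0.4663, -0.2791, 0.031]
tool_rot: [0.191, 0.982, -0.0, 0.0]
contact_force: [-0.3, -0.8, -5.3]
grip_width: 0.362
grasp_force: 70.0
```

```bash
python3 go.py .466 -.279 .0263 67.9;  python3 -c "
from h import *
im=env.capture('scene')
c=cv2.resize(im[280:385,110:250],(800,600),interpolation=cv2.INTER_CUBIC)
cv2.imwrite('pics/p4.png',cv2.convertScaleAbs(c,alpha=1.6,beta=15))"
```

```text
t 47.875 p [ 0.4663 -0.2791  0.031 ] yaw 67.93 tilt [-0.  0. -1.] w 0.362 gf 70.0 F [-0.3 -0.8 -5.3] J [-0.67  0.38  1.82  0.    0.94 -1.85]
turn units 0.01 shift units [ 0.02 -0.    0.24]
```

View pics/p4.png

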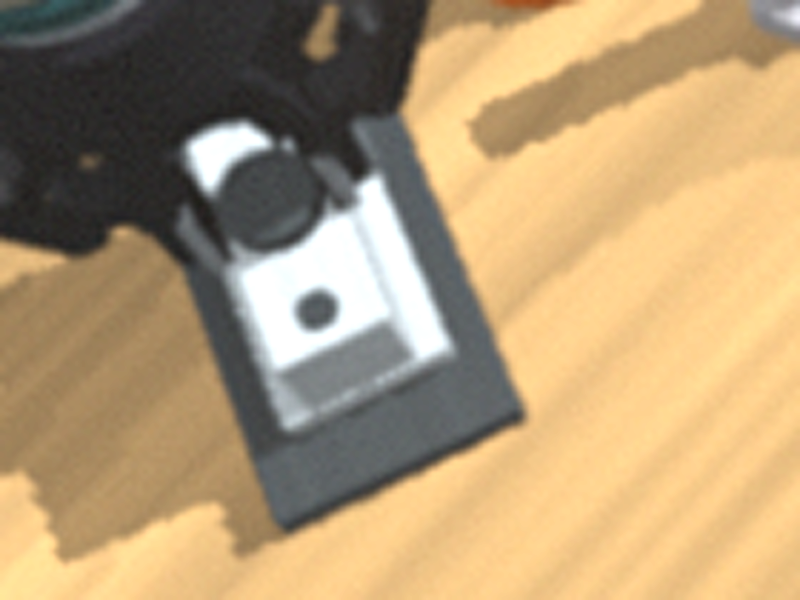

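```bash
python3 - <<'E'
from h import *
f=lambda x,y,z: at("scene",(110+x*.175-.4,280+y*.175-.4),z)[:2]
fl,fr=f(288,424,.0267),f(455,350,.0267); pl,pr=f(285,517,.012),f(523,408,.012); pt=f(395,116,.012)
print(fl,fr,pl,pr,pt,np.linalg.norm(fl-fr),np.linalg.norm(pl-pr),np.linalg.norm(pt-pr))
u=np.array([np.cos(np.radians(157.9)),np.sin(np.radians(157.9))]);v=np.array([-u[1],u[0]])
m=(fl+fr)/2; q=(pl+pr)/2
d=m-q; print("gap along",d@u,"want .020; across",d@v,"want 0", "ang",np.degrees(np.arctan2(*(fl-fr)[::-1])),np.degrees(np.arctan2(*(pl-pr)[::-1])))
E
```

```text
[ 0.49898874 -0.31735943] [ 0.51937421 -0.27217159] [ 0.51167666 -0.33559667] [ 0.54046317 -0.27024513] [ 0.44545774 -0.23221206] 0.049573264404637274 0.07141069324438747 0.10233545616812317
gap along 0.01871587897577476 want .020; across -0.0012023550730995388 want 0 ang -114.28143141344407 -113.7728763370697
```

The cell hovers lengthwise over the oblong plate, centred within about 1.5 mm and 1° (near-end gap 19 mm, 20 wanted). I'll lower it the last 4.7 mm.

Request:
{"name": "drive_tool", "arguments": {
  "increments": [
    [[0, 0, 0.06], [0, 0, 0], 1],
    [[0, 0, 0.05], [0, 0, 0], 1],
    [[0, 0, 0.04], [0, 0, 0], 1],
    [[0, 0, 0.03], [0, 0, 0], 1],
    [[0, 0, 0.03], [0, 0, 0], 1]
  ]
}}

```text
clock: 48.55
eef_pos: [0.4662, -0.279, 0.0266]
tool_rot: [0.191, 0.982, 0.0, 0.0]
contact_force: [0.3, -0.1, -4.9]
grip_width: 0.358
grasp_force: 70.1
```

Request:
{"name": "drive_tool", "arguments": {
  "increments": [
    [[0, 0, 0.02], [0, 0, 0], 1],
    [[0, 0, 0.02], [0, 0, 0], 1],
    [[0, 0, 0.02], [0, 0, 0], 1],
    [[0, 0, 0], [0, 0, 0], 1],
    [[0, 0, 0], [0, 0, 0], 1]
  ]
}}

```text
clock: 49.18
eef_pos: [0.4662, -0.2791, 0.0264]
tool_rot: [0.191, 0.982, -0.0, 0.0]
contact_force: [-3.0, 0.2, 5.9]
grip_width: 0.362
grasp_force: 71.6
```

Touched down. I'll release, lift and retreat.

Request:
{"name": "drive_tool", "arguments": {
  "increments": [
    [[0, 0, 0], [0, 0, 0], 0.1],
    [[0, 0, 0], [0, 0, 0], -0.4],
    [[0, 0, 0], [0, 0, 0], -1],
    [[0, 0, 0], [0, 0, 0], -1],
    [[0, 0, 0], [0, 0, 0], -1]
  ],
  "newtons": 50
}}

```text
clock: 49.8
eef_pos: [0.4663, -0.2791, 0.0254]
tool_rot: [0.191, 0.981, 0.0, 0.0]
contact_force: [-0.4, 0.5, -0.2]
grip_width: 1.003
grasp_force: 0.0
```

Request:
{"name": "drive_tool", "arguments": {
  "increments": [
    [[0, 0, -0.5], [0, 0, 0], -1],
    [[0, 0, -1], [0, 0, 0], -1],
    [[0, 0, -1], [0, 0, 0], -1],
    [[0, 0, -1], [0, 0, 0], -1],
    [[0, 0, -1], [0, 0, 0], -1]
  ]
}}

```text
clock: 50.42
eef_pos: [0.4664, -0.2791, 0.1169]
tool_rot: [0.191, 0.982, -0.0, 0.0]
contact_force: [0.8, -0.2, -0.5]
grip_width: 1.002
grasp_force: 0.0
```

Request:
{"name": "drive_tool", "arguments": {
  "increments": [
    [[0, 0, -1], [0, 0, 0], -1],
    [[0, 0, -1], [0, 0, 0], -1],
    [[0.4, -1, 0], [0, 0, 0], -1],
    [[0.4, -1, 0], [0, 0, 0], -1],
    [[0.4, -1, 0], [0, 0, 0], -1]
  ]
}}

```text
clock: 51.05
eef_pos: [0.4211, -0.3261, 0.1563]
tool_rot: [0.191, 0.982, -0.0, 0.0]
contact_force: [-0.8, 0.2, 0.2]
grip_width: 1.003
grasp_force: 0.0
```

Request:
{"name": "drive_tool", "arguments": {
  "increments": [
    [[0.4, -1, 0], [0, 0, 0], -1],
    [[0.4, -1, 0], [0, 0, 0], -1],
    [[0.4, -1, 0], [0, 0, 0], -1],
    [[0.4, -0.5, 0], [0, 0, 0], -1],
    [[0, 0, 0], [0, 0, 0], -1]
  ]
}}

```text
clock: 51.68
eef_pos: [0.365, -0.3785, 0.1558]
tool_rot: [0.192, 0.981, 0.0, 0.0]
contact_force: [0.2, 0.0, 0.2]
grip_width: 1.001
grasp_force: 0.0
```

```bash
python3 go.py .466 -.279 .026 67.9;  python3 -c "
from h import *
im=env.capture('top')
cv2.imwrite('pics/end.png',cv2.resize(im[150:330,130:510],(798,378),interpolation=cv2.INTER_CUBIC))"
```

```text
t 51.675 p [ 0.365  -0.3785  0.1558] yaw 67.85 tilt [-0.  0. -1.] w 1.001 gf 0.0 F [0.2 0.  0.2] J [-0.94  0.23  1.69  0.    1.22 -2.12]
turn units -0.01 shift units [-2.81  6.51  6.49]
```

View pics/end.png

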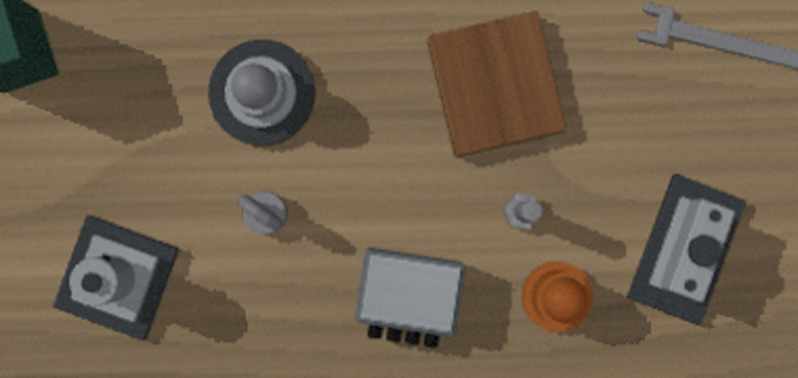

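All three cells stand upright and centred on their matching plates: round at 262,92, square at 117,275 and oblong at 690,248 in the crop. The junction box, eye nut, bolt and orange look-alike have not moved.

```bash
python3 -c "
from station import env
print(env.hand_in())"
```

```text
the job is handed in; nothing more can be done
None
```

The job is handed in at about 52 s of the 96 s limit: each load cell stands upright and centred on its matching plate, and the junction box, eye nut and bolt are where they were.

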